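# Index the finishing turntable and coat the next drawer pull

## Task

Turn the finishing turntable one click counter-clockwise (seen from above) so that the next drawer pull clicks into the working place at the plunger block. Then take the flat brush out of the brush block, dip about half the length of its bristles into the small open steel pot, and dab the tip of the bristles lightly on the top of that pull. Finally lay the brush down flat on the thin wooden board, leaving the pot standing where it is, the awl and the spreader in the block, and the turntable in its click.

Things in the scene. Friction and masses are not known exactly. Their poses are not given: they have to be found in the camera images.
- turntable_base: Grey fixed base of the turntable; origin on the bench on the turning axis, z up. Its -x axis points to the working place, marked by a grey plunger block (22 x 26 mm, 52 mm high, centre 146 mm from the axis) with a black ball. On it turns a birch disc, 256 mm across, top 52 mm above the bench, with six wooden drawer pulls 60 degrees apart at 90 mm from the axis, tops 92 mm above the bench.
- turntable (a joint): Angle of the disc on its base (rad), growing counter-clockwise seen from above; starts near 0, in a click. A spring detent holds it at every 60 degrees (1.047 rad): about 0.25 N m takes it out of a click, it pushes back until half way, then pulls into the next click by itself and rests within 0.03 rad of it. It can turn on past further clicks.
- handle_grip (a point): On the turning axis, 95 mm above the bench, in the middle of the black bar handle at the disc's centre. The bar is 74 mm long, 18 mm wide, 34 mm high (76 to 110 mm above the bench) and turns with the disc, as does this frame: x along the bar, y across it, z up. At joint 0 the bar points to the working place.
- next_knob: The wooden drawer pull (with its spacer) that is to be coated, screwed on the disc: 35 mm wide, top face 26 mm wide; origin on the disc at the foot of its spacer, z up. At the start it stands one place (60 degrees) clockwise of the working place, seen from above; after one click counter-clockwise it stands in the working place.
- next_crown (a point): Centre of the top of that pull, 40 mm above its origin, 92 mm above the bench.
- work_place (a point): Point fixed to the base, 90 mm from the axis towards the plunger block and 92 mm above the bench: where the top of the pull in the working place is.
- brush_block: Wooden block 56 x 178 mm, 55 mm high, fixed; origin under its centre. Its three slots (15 mm in x, 19 mm in y, 45 mm deep) stand at y = -60, 0 and +60 mm; the brush, the awl and the spreader stand in them, in any order.
- brush: Flat brush, 160 mm long, 70 g, upright in a slot, bristles up; the tallest there. Origin at the handle's end, z to the bristles, x through the thickness, y across the width. Handle 12 mm thick, 16 mm wide (z 0 to 62 mm), then 20 mm (62 to 110); steel ferrule z 110 to 132, 14 x 28 mm; dark bristles z 132 to 160, 11 x 26 mm, giving up to 8 mm lengthwise (300 N/m). 45 mm of it are in the slot.
- brush_tip (a point): Middle of the end of the bristles, 160 mm from the end of the handle (moves with the bristles as they give).
- brush_mid (a point): Middle of the brush, 80 mm from the end of the handle, on its axis; axes as the brush.
- pot: Small open round steel pot, empty, loose, 350 g: 80 mm across the rim (74 mm inside), 62 mm inside at the floor, 56 mm high, floor 6 mm thick. Origin under its centre.
- pot_rim (a point): Centre of the pot's mouth, at rim height, z up.
- board: Thin wooden board 210 x 170 mm (x, y), 6 mm thick, fixed to the bench; origin under its centre, x along its long side.
- awl: Awl with a dark turned wooden handle, 22 mm thick, 99 mm long, standing in the brush block. Origin at its lower end.
- spreader: White plastic glue spreader, 93 mm long, blade 26 mm wide, standing in the brush block. Origin at its lower end.

How it is judged:
By the outcome, as a careful person would: the job done as asked, in the order asked, and still so for the second after the job is handed in, with the robot touching nothing.
It also fails if it takes over 72 s, if anything falls off the work surface, if the arm or the gripper's body presses on something with over 40 N, if the wrist force passes 120 N, or if a joint passes its speed limit or range.

## Robot

A 6-joint arm with a two-finger parallel gripper is mounted at the origin on the work surface. World frame = base frame: x ahead of the robot, y to its left, z up, the work surface at z = 0. Lengths are in m, angles in rad, forces in N, time in s.
With the tool pointing down it reaches from about 0.35 to 0.85 m from the base axis. Payload 8.1 kg.
Tool frame: the origin (TCP) lies midway between the tips of the shut fingers; the grasp point (between the pads) lies 19 mm behind it (env.tcp_to_grasp is the z of the grasp point in the tool frame, in m); z points along the fingers, y is the line along which they close (so a half turn about z gives the same grasp; the last joint's range is limited). The gripper opens to 85 mm and grips with 20 to 120 N. Pads are 22 mm wide; open, the fingers measure 114 mm over their backs; the gripper's body (76 mm by 85 mm) begins 54 mm behind the grasp point. The pads swing forward as they close: fully open they stand 13 mm farther back than shut.
Start: joints at [1.156, 0.13, 1.488, -0, 1.523, -0.085], TCP at [0.194, 0.568, 0.231] pointing down, gripper open.
Joint ranges: [-2.96, 2.96], [-0.89, 2.26], [0.02, 2.5], [-1.34, 4.48], [0, 2.73], [-2.66, 2.66]. Speed limits (rad/s): [2.39, 2.39, 2.79, 3.14, 3.14, 3.14].

## Interface

Orientations are given as a unit quaternion [x, y, z, w].
In Python, from cell import env, snapshot, camera_params gives the robot as it stands. The module is installed in compiled form; this text tells all that it offers.
- The arm moves only by the tool arm_command, never from a script. Its argument "deltas" is one flat list of numbers, 7 for each row, row after row: the turn, a rotation vector about the tool's x, y, z scaled (see below), then the shift along the tool's x, y, z scaled (see below), then the closure, from 0 (fully open) to 1 (shut). In form: [wx, wy, wz, dx, dy, dz, jaw, wx, wy, wz, dx, dy, dz, jaw, ...]. A call has 1 to 5 rows; each row is the pose to reach, as a shift and turn from the pose commanded when the call began, along the tool's axes at that moment; what a row does not reach only later rows make up. The controller multiplies each number of a shift by 400 mm and each number of a turn by 120 degrees. A row lasts 1/10 s, in which the tool goes at most 50 mm and 8.59 degrees, less where a joint would pass 70% of its speed; a pose out of reach is approached as far as the arm can. A call with a number of a shift or a turn outside -1 to 1 is refused whole. A call with a gripper value outside its range is refused whole. The fingers move at their own pace and stop on an object; "newtons" is the grip in N (left out, the last holds). Time passes only in rows, so rows that repeat a pose let the fingers close. It gives the time, the measured TCP pose, the force, the opening and the grip force at its end, in the units of the state.
- env.sense(): the state, without advancing time (a new reading comes with each control period).
- snapshot(name): name is "scene" or "top" or "wrist"; returns the picture (420x560x3 uint8, red, green, blue); there is no depth.
- camera_params(name): a dict with "fx", "fy", "cx", "cy" (pixels), "D" ([k1, k2, p1, p2, k3] as OpenCV has them; the pictures are not rectified), "rvec" (rotation vector, rad) and "tvec" (3), from world to camera coordinates, as OpenCV has them. Camera axes: x right, y down, z forward; pixel columns grow to the right and rows downward; lengths in m; the calibration is good to about 2 mm. A picture is of the moment at which its call begins: read the wrist's pose just before it. camera_params takes no time and is no camera call; for the wrist camera it gives the pose at the moment of the call.
- env.sign_off(): hands the job in; it is judged then, once.
The state is a dict: "time_s": time; "joint_positions": joint angles; "qd": joint speeds; "joint_efforts": joint torques, N m; "eef_pos": TCP position; "tcp_rot": TCP orientation; "wrist_force": force on the tool from outside, world axes, zero at the start; "moment": the same for the moment, N m; "width": opening from 0.0 (shut) to 1.0 (fully open); "grip_force": force on a finger pad.
Only numpy, scipy, OpenCV 4.12 (cv2) and the standard library are available. Lean on these libraries where they do the work, as an engineer would, in place of code of your own. Each camera call takes 0.05 s, during which the arm holds its last target. There are 200 camera calls.

## Working session

There is one attempt and no reset: what is moved stays moved. The work goes in short steps, Python scripts to look and compute and a tool call to move; the robot and the scene stay as the last step left them, time stands still between calls to the robot, and variables do not carry over. Pictures are saved under pics/ and viewed, at most 10 in all, crops included, and the job is handed in when it is done.

Besides the shell and the picture viewer there is one more tool, called after "Emit:" as name(argument=value, ...) on one line, values as JSON. arm_command: Moves the arm, as the interface text tells. Shifts and turns lie within -1 to 1; 1 stands for 400 mm of shift or 120 degrees of turn. Its arguments: {"type":"object","properties":{"deltas":{"type":"array"},"newtons":{"type":"number"}},"required":["deltas"]}

```bash
mkdir -p pics; cat > h.py <<'E'
import numpy as np, cv2
from cell import env, snapshot, camera_params
from scipy.spatial.transform import Rotation as R
def cam(n):
    p=camera_params(n); K=np.array([[p['fx'],0,p['cx']],[0,p['fy'],p['cy']],[0,0,1]],float)
    return K,np.array(p['D'],float),np.array(p['rvec'],float).reshape(3),np.array(p['tvec'],float).reshape(3)
def ray(c,uv,z):
    K,D,r,t=c; uv=np.array(uv,float).reshape(-1,1,2)
    n=cv2.undistortPoints(uv,K,D).reshape(-1,2); M=R.from_rotvec(r).as_matrix()
    d=np.c_[n,np.ones(len(n))]@M; o=-M.T@t
    return o+d*((z-o[2])/d[:,2])[:,None]
def proj(c,P): return cv2.projectPoints(np.array(P,float).reshape(-1,3),c[2],c[3],c[0],c[1])[0].reshape(-1,2)
def save(n,im): cv2.imwrite('pics/'+n,cv2.cvtColor(im,cv2.COLOR_RGB2BGR))
def delta(pos,rot=None):
    s=env.sense(); T=R.from_quat(s['tcp_rot']); 
    d=T.inv().apply(np.array(pos)-s['eef_pos'])/0.4
    w=np.zeros(3) if rot is None else (T.inv()*rot).as_rotvec()/np.radians(120)
    return np.round(np.r_[w,d],4)
E
python3 - <<'E'
from h import *
a=snapshot('top');b=snapshot('scene')
save('top.png',a);save('scene.png',b)
print(env.sense(),env.tcp_to_grasp)
for n in('top','scene'):
    c=cam(n);M=R.from_rotvec(c[2]).as_matrix();print(n,-M.T@c[3],M[2])
E
```

```text
{'time_s': 0.1, 'joint_positions': array([ 1.15560370e+00,  1.31104050e-01,  1.48918855e+00, -2.65503728e-05,
        1.52304518e+00, -8.54060893e-02]), 'qd': array([-3.16712669e-04, -2.71904695e-03, -2.04759041e-03, -5.87653159e-05,
       -2.02776248e-04, -1.60152148e-04]), 'joint_efforts': array([ 1.13719103e-03, -5.70952749e+01, -5.01940548e+01, -1.85062968e-04,
        8.09425459e-03,  2.59651534e-05]), 'eef_pos': array([0.19408543, 0.56719179, 0.23032839]), 'tcp_rot': array([ 1.64146349e-01,  9.86435611e-01, -8.48656395e-04, -2.03282217e-04]), 'wrist_force': array([0.5582846 , 0.61986924, 0.2460842 ]), 'moment': array([ 0.03322202,  0.01928177, -0.03051302]), 'grip_force': 0.0, 'width': 0.9961968348633328} -0.0187
top [ 0.31161823 -0.00965168  1.50538991] [ 0.13749034 -0.00972332 -0.99045538]
scene [ 0.95374272 -0.20077221  0.88565086] [-0.47454749  0.1935212  -0.85869332]
```

View pics/top.png

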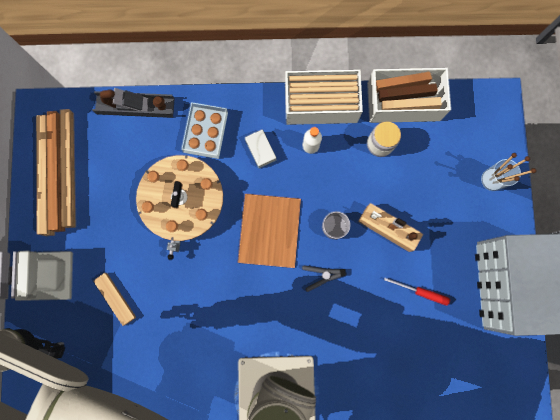

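View pics/scene.png

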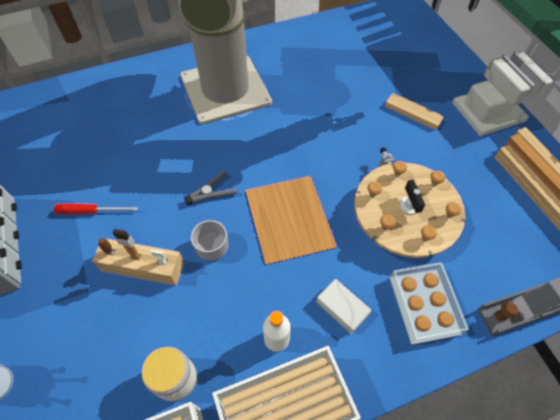

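Top view: disc about (180,198), plunger (172,245), board (270,230), pot (336,225), block (391,227). The next pull is at (147,207). Next: enlarged crops and measurements.

```bash
cat > m.py <<'E'
from h import *
a=cv2.cvtColor(cv2.imread('pics/top.png'),cv2.COLOR_BGR2RGB);b=cv2.cvtColor(cv2.imread('pics/scene.png'),cv2.COLOR_BGR2RGB)
c=cam('top')
hsv=cv2.cvtColor(a,cv2.COLOR_RGB2HSV)
notblue=(~((hsv[...,0]>100)&(hsv[...,0]<130)&(hsv[...,1]>110))).astype(np.uint8)
def blob(x0,y0,x1,y1,m=notblue):
    mm=np.zeros_like(m);mm[y0:y1,x0:x1]=m[y0:y1,x0:x1]
    return max(cv2.findContours(mm,cv2.RETR_EXTERNAL,cv2.CHAIN_APPROX_NONE)[0],key=cv2.contourArea)
k=blob(130,150,230,243); e=cv2.fitEllipse(cv2.convexHull(k));print('disc',e,ray(c,e[0],.052))
P=ray(c,k.reshape(-1,2),.052)[:,:2]
A=np.c_[2*P,np.ones(len(P))];s=np.linalg.lstsq(A,(P**2).sum(1),rcond=None)[0];print(s[:2],np.sqrt(s[2]+s[:2]@s[:2]))
br=((hsv[...,0]<18)&(hsv[...,1]>110)&(hsv[...,2]>50)).astype(np.uint8)
k=blob(232,188,305,272,br);P=ray(c,k.reshape(-1,2),.006)[:,:2].astype(np.float32)*1000;print('board',cv2.minAreaRect(P))
k=blob(318,205,355,245);P=ray(c,k.reshape(-1,2),.056)[:,:2].astype(np.float32)*1000;print('pot',cv2.minAreaRect(P),cv2.minEnclosingCircle(P))
k=blob(356,195,430,255);P=ray(c,k.reshape(-1,2),.055)[:,:2].astype(np.float32)*1000;print('block',cv2.minAreaRect(P))
dk=((hsv[...,2]<50)).astype(np.uint8)
k=blob(165,175,190,212,dk);P=ray(c,k.reshape(-1,2),.110)[:,:2].astype(np.float32)*1000;print('bar',cv2.minAreaRect(P),cv2.boundingRect(k))
t=lambda im,x0,y0,w,h,f:cv2.resize(im[y0:y0+h,x0:x0+w],None,fx=f,fy=f,interpolation=cv2.INTER_CUBIC)
o=np.vstack([np.hstack([t(a,130,150,100,75,4),t(a,320,190,100,75,4)]),np.hstack([t(b,85,215,100,75,4),t(b,360,145,100,75,4)])])
save('crop.png',o)
E
python3 m.py
```

```text
disc ((179.18569946289062, 197.82106018066406), (86.29712677001953, 88.41614532470703), 44.74274444580078) [[0.57569359 0.27130993 0.052     ]]
[0.57731975 0.27142212] 0.12799503011913957
board ((479.0918273925781, 9.579917907714844), (168.3523712158203, 207.8939208984375), 83.2784194946289)
pot ((484.67333984375, -185.64712524414062), (81.87488555908203, 79.20793151855469), 88.51151275634766) ((483.3300476074219, -185.47976684570312), 42.53111267089844)
block ((473.30029296875, -344.34686279296875), (185.19618225097656, 72.05335235595703), 57.397666931152344)
bar ((575.6118774414062, 268.8957824707031), (19.743457794189453, 71.88414001464844), 80.29937744140625) (171, 182, 11, 26)
```

View pics/crop.png

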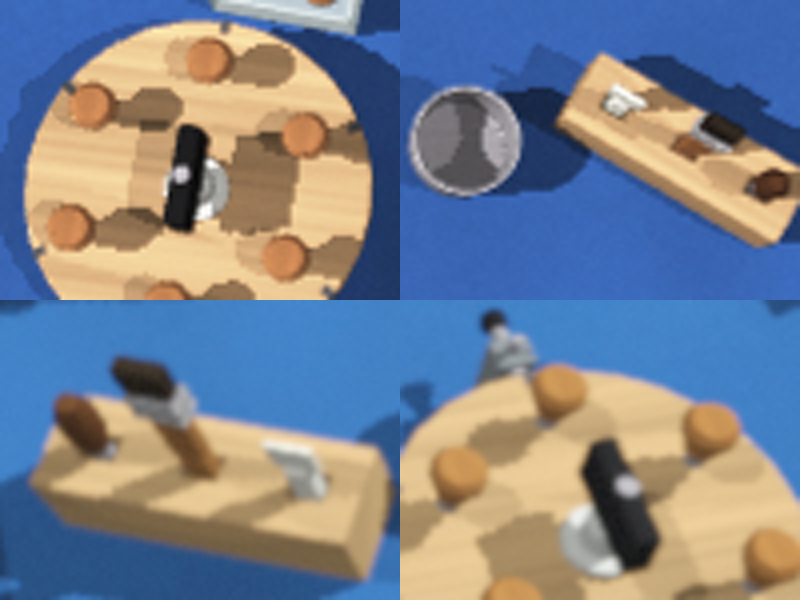

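The brush is in the middle slot, between spreader and awl, bristle top at about (400.5,223) in the top view. I'll refine the turntable pose from the pulls and the brush from two views.

```bash
cat >> m.py <<'E'
print('---')
org=((hsv[...,0]<14)&(hsv[...,1]>130)&(hsv[...,2]>140)).astype(np.uint8)
n,l,st,ce=cv2.connectedComponentsWithStats(org[150:243,130:230])
pk=[ce[i]+[130,150] for i in range(1,n) if st[i,4]>25]
K=ray(c,pk,.092)[:,:2];print(np.round(pk,1).tolist(),np.round(K,3).tolist())
c0=K.mean(0);d=K-c0;print('axis',c0,np.hypot(*d.T).round(3),np.degrees(np.arctan2(d[:,1],d[:,0])).round(1), 'mean phase mod60',np.degrees(np.angle(np.exp(6j*np.arctan2(d[:,1],d[:,0])).mean())/6))
cs=cam('scene');hb=cv2.cvtColor(b,cv2.COLOR_RGB2HSV)
# bristle end: top crop centre (722,133)/4 ; scene dark blob far end
print('brush top',ray(c,[400.5,223.2],.17), 'ferr scene')
dkt=blob(392,214,412,232,(hsv[...,2]<60).astype(np.uint8));P=ray(c,dkt.reshape(-1,2),.16)[:,:2].astype(np.float32)*1000;print(cv2.minAreaRect(P),cv2.boundingRect(dkt))
# block top mask: light wood
E
python3 m.py | sed -n '/---/,$p'; python3 - <<'E'
import sys;sys.path.insert(0,'.')
from h import *
a=cv2.cvtColor(cv2.imread('pics/top.png'),cv2.COLOR_BGR2RGB);hsv=cv2.cvtColor(a,cv2.COLOR_RGB2HSV)
m=((hsv[...,0]>8)&(hsv[...,0]<25)&(hsv[...,2]>165)&(hsv[...,1]<140)).astype(np.uint8);mm=m*0;mm[195:255,356:430]=m[195:255,356:430]
k=np.vstack(cv2.findContours(mm,0,1)[0]);c=cam('top')
P=ray(c,k.reshape(-1,2),.055)[:,:2].astype(np.float32)*1000;print(cv2.minAreaRect(P),mm.sum())
E
```

```text
---
[[181.4, 164.7], [152.1, 176.0], [205.5, 183.5], [146.7, 206.3], [200.6, 214.1], [170.7, 225.8]] [[0.665, 0.257], [0.634, 0.342], [0.608, 0.188], [0.546, 0.356], [0.52, 0.203], [0.489, 0.288]]
axis [0.57700755 0.27231688] [0.089 0.09  0.09  0.089 0.09  0.09 ] [  -9.6   50.6  -69.6  110.2 -129.4  170.2] mean phase mod60 -9.606877961683637
brush top [[ 0.46997241 -0.34555221  0.17      ]] ferr scene
((475.5541687011719, -347.4939880371094), (26.533729553222656, 12.376222610473633), 61.452842712402344) (395, 218, 11, 8)
((473.86639404296875, -345.8340759277344), (180.8556365966797, 60.403961181640625), 57.433807373046875) 922
```

```bash
cat >> h.py <<'E'
def down(yaz):  # tool pointing down, tool y at azimuth yaz deg
    y=np.array([np.cos(np.radians(yaz)),np.sin(np.radians(yaz)),0]);z=np.array([0,0,-1.])
    return R.from_matrix(np.c_[np.cross(y,z),y,z])
E
python3 - <<'E'
from h import *
print(delta([.577,.272,.16],down(80.3)).tolist())
E
```

```text
[-0.0008, -0.0001, -0.0766, -1.1447, -0.3879, 0.1764]
```

Emit:
arm_command(deltas=[0,0,-0.0766,-0.6,-0.2,0,0,0,0,-0.0766,-0.6,-0.2,0,0,0,0,-0.0766,-0.6,-0.2,0,0,0,0,-0.0766,-0.6,-0.2,0,0,0,0,-0.0766,-0.6,-0.2,0,0], newtons=60)

```text
time_s: 0.6
eef_pos: [0.3919, 0.4162, 0.2309]
tcp_rot: [0.084, 0.996, -0.0, -0.0]
wrist_force: [1.0, 1.6, -0.3]
width: 0.995
grip_force: 0.0
```

```bash
cat >> h.py <<'E'
def log():
    s=env.sense(); open('log.txt','a').write(' '.join('%.6f'%v for v in np.r_[s['joint_positions'],s['eef_pos'],s['tcp_rot']])+'\n')
    print(round(s['time_s'],2),s['joint_positions'].round(3),s['eef_pos'].round(4),s['wrist_force'].round(1),round(s['width'],3),round(s['grip_force'],1)); return s
E
python3 - <<'E'
from h import *
log();print(delta([.577,.272,.16],down(80.3)).tolist())
E
```

```text
0.6 [ 0.726  0.055  1.569  0.     1.518 -0.676] [0.3919 0.4162 0.2309] [ 1.   1.6 -0.3] 0.995 0.0
[-0.0002, -0.0002, 0.0001, -0.5168, -0.2775, 0.1772]
```

Emit:
arm_command(deltas=[0,0,0,-0.517,-0.278,0.13,0,0,0,0,-0.517,-0.278,0.13,0,0,0,0,-0.517,-0.278,0.177,0,0,0,0,-0.517,-0.278,0.177,0,0,0,0,-0.517,-0.278,0.177,0])

```text
time_s: 1.1
eef_pos: [0.5771, 0.2714, 0.1591]
tcp_rot: [0.085, 0.996, -0.0, -0.0]
wrist_force: [0.2, 0.0, 0.9]
width: 1.0
grip_force: 0.0
```

```bash
python3 - <<'E'
from h import *
log();c=cam('wrist');a=snapshot('wrist');save('w1.png',a)
print(delta([.577,.272,.077],down(80.3)).tolist(), proj(c,[.577,.272,.11]))
M=R.from_rotvec(c[2]).as_matrix();print(-M.T@c[3],M[2])
hsv=cv2.cvtColor(a,cv2.COLOR_RGB2HSV);m=((hsv[...,2]<45)&(hsv[...,1]<150)).astype(np.uint8)
for k in cv2.findContours(m,0,1)[0]:
    if cv2.contourArea(k)>800: print(cv2.boundingRect(k),cv2.minAreaRect(ray(c,k.reshape(-1,2),.11)[:,:2].astype(np.float32)*1000))
E
```

```text
1.1 [ 0.359  0.273  1.458 -0.     1.411 -1.042] [0.5771 0.2714 0.1591] [0.2 0.  0.9] 1.0 0.0
[-0.0022, -0.0006, -0.002, 0.01, 0.0141, 0.1966] [[276.8939849  228.08739614]]
[0.49409426 0.28509589 0.30261605] [ 0.32206695 -0.05539468 -0.94509487]
(432, 327, 128, 93) ((761.5079956054688, 430.24346923828125), (178.57431030273438, 68.94175720214844), 31.982494354248047)
(0, 290, 394, 130) ((683.0582275390625, 171.0236358642578), (367.6087341308594, 143.543701171875), 82.00711059570312)
(364, 267, 41, 78) ((654.2401733398438, 338.82403564453125), (74.65840911865234, 21.86653709411621), 14.508922576904297)
```

View pics/w1.png

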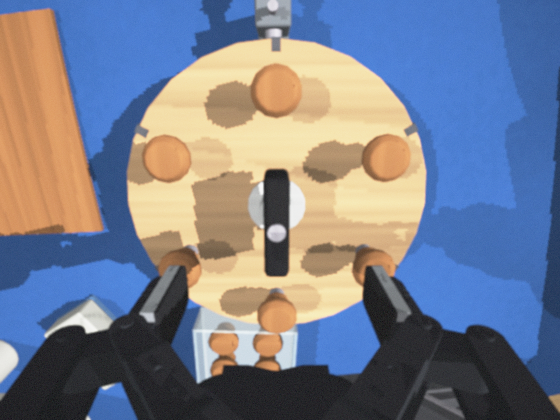

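The bar sits at (276,222), aligned with the jaws. I'll descend and close.

Emit:
arm_command(deltas=[0,0,0,0,0,0.12,0,0,0,0,0,0,0.205,0,0,0,0,0,0,0.205,0.6,0,0,0,0,0,0.205,1,0,0,0,0,0,0.205,1], newtons=60)

```text
time_s: 1.65
eef_pos: [0.5774, 0.2741, 0.0813]
tcp_rot: [0.084, 0.996, 0.001, 0.002]
wrist_force: [0.9, -0.1, 0.4]
width: 0.514
grip_force: 0.0
```

Emit:
arm_command(deltas=[0,0,0,0,0,0,1,0,0,0,0,0,0,1,0,0,0,0,0,0,1])

```text
time_s: 1.95
eef_pos: [0.5772, 0.2721, 0.0816]
tcp_rot: [0.085, 0.996, -0.001, 0.001]
wrist_force: [-4.7, -9.6, 11.1]
width: 0.198
grip_force: 62.9
```

```bash
python3 - <<'E'
from h import *
log()
E
```

```text
1.95 [ 0.362  0.342  1.523 -0.003  1.275 -1.039] [0.5772 0.2721 0.0816] [-4.7 -9.6 11.1] 0.198 62.9
```

Emit:
arm_command(deltas=[0,0,-0.07,0,0,0,1,0,0,-0.14,0,0,0,1,0,0,-0.21,0,0,0,1,0,0,-0.28,0,0,0,1,0,0,-0.35,0,0,0,1])

```text
time_s: 2.45
eef_pos: [0.5774, 0.2708, 0.0816]
tcp_rot: [-0.281, 0.96, -0.002, 0.001]
wrist_force: [-4.2, -15.9, 12.3]
width: 0.196
grip_force: 62.9
```

Emit:
arm_command(deltas=[0,0,-0.07,0,0,0,1,0,0,-0.15,0,0,0,1,0,0,-0.15,0,0,0,1,0,0,-0.15,0,0,0,1])

```text
time_s: 2.85
eef_pos: [0.5778, 0.2704, 0.0817]
tcp_rot: [-0.425, 0.905, -0.002, 0.001]
wrist_force: [-2.9, -16.6, 11.0]
width: 0.196
grip_force: 62.8
```

```bash
python3 - <<'E'
from h import *
s=log();print(R.from_quat(s['tcp_rot']).as_matrix().round(3), s['moment'])
E
```

```text
2.85 [ 0.36   0.342  1.523 -0.005  1.275 -2.087] [0.5778 0.2704 0.0817] [ -2.9 -16.6  11. ] 0.196 62.8
[[-0.639 -0.769  0.003]
 [-0.769  0.639 -0.004]
 [ 0.001 -0.005 -1.   ]] [-2.24413363  0.60355807  0.01130499]
```

Emit:
arm_command(deltas=[0,0,0,0,0,0,0.3,0,0,0,0,0,0,0.3,0,0,0,0,0,-0.12,0.3,0,0,0,0,0,-0.25,0.3,0,0,0,0,0,-0.37,0.3])

```text
time_s: 3.35
eef_pos: [0.5754, 0.2737, 0.2283]
tcp_rot: [-0.425, 0.905, 0.0, -0.0]
wrist_force: [1.0, 0.6, -0.0]
width: 0.699
grip_force: 0.0
```

```bash
python3 - <<'E'
from h import *
log();a=snapshot('top');save('t2.png',a);c=cam('top')
hsv=cv2.cvtColor(a,cv2.COLOR_RGB2HSV)
org=((hsv[...,0]<14)&(hsv[...,1]>130)&(hsv[...,2]>140)).astype(np.uint8)
n,l,st,ce=cv2.connectedComponentsWithStats(org[150:243,130:230])
pk=[ce[i]+[130,150] for i in range(1,n) if st[i,4]>25]
d=ray(c,pk,.092)[:,:2]-[.577,.272];print(np.hypot(*d.T).round(3),np.degrees(np.arctan2(d[:,1],d[:,0])).round(1))
# kinematic model
L=np.loadtxt('log.txt');q=L[:,:6];p=L[:,6:9]
ph=q[:,0]; print('lat',(-np.sin(ph)*p[:,0]+np.cos(ph)*p[:,1]).round(4),'rad',(np.cos(ph)*p[:,0]+np.sin(ph)*p[:,1]).round(4))
Rz=R.from_euler('ZYZYZ',np.c_[q[:,0],q[:,1]+q[:,2],q[:,3],q[:,4],q[:,5]])
print((Rz.inv()*R.from_quat(L[:,9:])).as_rotvec().round(4))
E
```

```text
3.35 [ 0.363  0.232  1.38   0.     1.53  -2.086] [0.5754 0.2737 0.2283] [ 1.   0.6 -0. ] 0.699 0.0
[0.09  0.09  0.091 0.089 0.085] [ -10.9  -69.   111.6 -129.4  165.9]
lat [0.0512 0.0512 0.0503 0.0496 0.0513] rad [0.5694 0.6357 0.6361 0.636  0.6351]Traceback (most recent call last):
  File "<stdin>", line 11, in <module>
  File "scipy/spatial/transform/_rotation.pyx", line 1413, in scipy.spatial.transform._rotation.Rotation.from_euler
ValueError: Expected axis specification to be a non-empty string of upto 3 characters, got ZYZYZ
```

```bash
cat >> h.py <<'E'
def Rq(q):
    return R.from_euler('Z',q[0])*R.from_euler('Y',q[1]+q[2])*R.from_euler('Z',q[3])*R.from_euler('Y',q[4])*R.from_euler('Z',q[5]+np.pi/2)
E
python3 - <<'E'
from h import *
L=np.loadtxt('log.txt')
for r in L: print((Rq(r[:6]).inv()*R.from_quat(r[9:])).as_rotvec().round(4))
q=np.array([-.1,-.1,1.5,.8,1.57,-1.8])
print(delta([.42,0,.40],Rq(q)).tolist(), Rq(q).as_matrix()[:,2])
E
```

```text
[-0. -0. -0.]
[-0. -0. -0.]
[ 0. -0.  0.]
[ 0.  0. -0.]
[0. 0. 0.]
[-0.2754, -0.2788, 0.3076, 0.7787, -0.1354, -0.4087] [ 0.19022252  0.70187173 -0.68643387]
```

Emit:
arm_command(deltas=[-0.275,-0.279,0.308,0.78,-0.135,-0.41,0.3,-0.275,-0.279,0.308,0.78,-0.135,-0.41,0.3,-0.275,-0.279,0.308,0.78,-0.135,-0.41,0.3,-0.275,-0.279,0.308,0.78,-0.135,-0.41,0.3,-0.275,-0.279,0.308,0.78,-0.135,-0.41,0.3])

```text
time_s: 3.9
eef_pos: [0.4658, 0.0818, 0.3424]
tcp_rot: [-0.192, 0.938, 0.269, 0.101]
wrist_force: [0.7, -1.2, -0.6]
width: 0.699
grip_force: 0.0
```

```bash
python3 - <<'E'
from h import *
log()
q=np.array([-.1,-.1,1.5,.8,1.57,-1.8])
print(delta([.42,0,.40],Rq(q)).tolist())
E
```

```text
3.9 [-0.376 -0.302  1.804  0.577  1.748 -2.278] [0.4658 0.0818 0.3424] [ 0.7 -1.2 -0.6] 0.699 0.0
[-0.0802, -0.0829, 0.0846, 0.1242, -0.0454, -0.2413]
```

Emit:
arm_command(deltas=[-0.08,-0.083,0.085,0.124,-0.045,-0.24,0.3,-0.08,-0.083,0.085,0.124,-0.045,-0.24,0.3,-0.08,-0.083,0.085,0.124,-0.045,-0.24,0.3])

```text
time_s: 4.2
eef_pos: [0.42, -0.0035, 0.3992]
tcp_rot: [-0.087, 0.915, 0.369, 0.142]
wrist_force: [0.1, 0.4, -0.3]
width: 0.698
grip_force: 0.0
```

```bash
cat >> h.py <<'E'
from scipy.optimize import least_squares
def fk(q,p):
    a0,h,L1,a2,L2,ly,ly2,d6=p
    A=R.from_euler('Z',q[0]);B=A*R.from_euler('Y',q[1]);C=A*R.from_euler('Y',q[1]+q[2]);D=C*R.from_euler('Z',q[3])
    return A.apply([a0,0,h])+B.apply([0,0,L1])+C.apply([a2,ly,L2])+D.apply([0,ly2,0])+Rq(q).apply([0,0,d6])
def fit():
    L=np.loadtxt('log.txt')
    f=lambda p:np.concatenate([fk(r[:6],p)-r[6:9] for r in L])
    s=least_squares(f,[0,.3,.4,0,.35,.05,0,.25],x_scale=.1); return s.x,np.abs(s.fun).max()
E
python3 - <<'E'
from h import *
log();print(fit())
E
```

```text
4.2 [-0.756 -0.346  1.834  0.774  1.976 -2.318] [ 0.42   -0.0035  0.3992] [ 0.1  0.4 -0.3] 0.698 0.0
(array([7.65195771e-07, 3.18100656e-01, 3.69100735e-01, 6.16016585e-02,
       5.53399388e-01, 5.12000540e-02, 5.76851080e-08, 3.64799899e-01]), np.float64(6.543019758775692e-07))
```

```bash
cat >> h.py <<'E'
PK=np.array([0,.3181,.3691,.0616,.5534,.0512,0,.3648])
LO=np.array([-2.96,-.89,.02,-1.34,0,-2.66])+.04;HI=np.array([2.96,2.26,2.5,4.48,2.73,2.66])-.04
def ik(pos,rot,q0):
    f=lambda q:np.r_[(fk(q,PK)-pos)*5,(Rq(q).inv()*rot).as_rotvec()]
    s=least_squares(f,np.clip(q0,LO+1e-3,HI-1e-3),bounds=(LO,HI));return s.x,np.abs(s.fun).max()
def iks(pos,rot,n=24,seed=0):
    rng=np.random.default_rng(seed);o=[]
    for _ in range(n):
        q,e=ik(pos,rot,rng.uniform(LO,HI))
        if e<1e-3 and not any(np.abs(q-x).max()<.02 for x in o):o.append(q)
    return o
def frame(z,x):
    z=np.array(z,float);z/=np.linalg.norm(z);x=np.array(x,float);x-=z*(x@z);x/=np.linalg.norm(x);return R.from_matrix(np.c_[x,np.cross(z,x),z])
def zdir(az,pitch): a,p=np.radians([az,pitch]);return np.array([np.cos(a)*np.cos(p),np.sin(a)*np.cos(p),-np.sin(p)])
E
python3 - <<'E'
from h import *
g=np.array([.473,-.346,.09])
for az in(147.4,-32.6):
  for al in(15,20,25,30,35,40,45):
    for sx in(1,-1):
      z=zdir(az,al)
      for q in iks(g+.0187*z,frame(z,[0,0,sx])): print(az,al,sx,q.round(2))
print('dip')
g=np.array([.484,-.186,.042+.08])
for az in range(-180,180,45):
    for sx in(1,-1):
      z=zdir(az,0)
      for q in iks(g+.0187*z,frame(z,[0,0,sx]),12): print(az,sx,q.round(2))
E
```

```text
147.4 20 1 [-0.67  1.51  0.19 -0.19  2.65 -1.78]
147.4 20 -1 [-0.67  1.51  0.19 -0.19  2.65  1.37]
147.4 25 1 [-0.67  1.38  0.36 -0.15  2.53 -1.74]
147.4 25 -1 [-0.67  1.38  0.36 -0.15  2.53  1.4 ]
147.4 30 1 [-0.67  1.27  0.49 -0.13  2.42 -1.72]
147.4 30 -1 [-0.67  1.27  0.49 -0.13  2.42  1.42]
147.4 35 1 [-0.67  1.17  0.61 -0.11  2.32 -1.71]
147.4 35 -1 [-0.67  1.17  0.61 -0.11  2.32  1.44]
147.4 40 1 [-0.67  1.07  0.73 -0.1   2.21 -1.7 ]
147.4 40 -1 [-0.67  1.07  0.73 -0.1   2.21  1.44]
147.4 45 1 [-0.67  0.98  0.83 -0.09  2.11 -1.69]
147.4 45 -1 [-0.67  0.98  0.83 -0.09  2.11  1.45]
-32.6 40 1 [-0.84 -0.3   2.46  1.03  0.24  0.38]
-32.6 45 1 [-0.83 -0.29  2.4   0.61  0.32  0.8 ]
-32.6 45 -1 [-0.83 -0.29  2.4   0.61  0.32 -2.35]
dip
-180 1 [-0.28  1.37  0.59 -0.64  2.66 -2.16]
-180 -1 [-0.28  1.37  0.59 -0.64  2.66  0.98]
-135 1 [ 0.01  1.05  1.15 -1.03  2.18 -2.33]
-135 -1 [ 0.01  1.05  1.15 -1.03  2.18  0.81]
45 1 [-1.17  0.65  1.88  1.25  1.79 -1.  ]
45 -1 [-1.17  0.65  1.88  1.25  1.79  2.14]
90 1 [-0.9   1.03  1.2   0.91  2.24 -0.89]
90 -1 [-0.9   1.03  1.2   0.91  2.24  2.25]
```

Full kinematic model fits exactly. Plan: grip the brush at its middle from the far side (azimuth 147°, 25° below horizontal), roll 180° about the tool axis, dip and dab with the brush about 25° off vertical, then lay it. First I need a wrist view of the block.

```bash
python3 - <<'E'
from h import *
print(iks(np.array([.51,-.37,.34]),down(57.4),8))
print(delta([.51,-.37,.34],down(57.4)).tolist())
E
```

```text
[array([-7.08978726e-01,  1.95562957e-01,  1.22011978e+00,  3.61546062e-10,
        1.72590991e+00, -1.71079772e+00])]
[0.3955, 0.0325, 0.3418, -0.1145, -0.8085, -0.4951]
```

Emit:
arm_command(deltas=[0.396,0.033,0.342,-0.115,-0.809,-0.495,0.5,0.396,0.033,0.342,-0.115,-0.809,-0.495,0.5,0.396,0.033,0.342,-0.115,-0.809,-0.495,0.5,0.396,0.033,0.342,-0.115,-0.809,-0.495,0.5,0.396,0.033,0.342,-0.115,-0.809,-0.495,0.5])

```text
time_s: 4.7
eef_pos: [0.4836, -0.2402, 0.361]
tcp_rot: [0.164, 0.978, 0.118, 0.047]
wrist_force: [0.1, 0.6, -0.6]
width: 0.501
grip_force: 0.0
```

```bash
python3 - <<'E'
from h import *
log();print(delta([.51,-.37,.34],down(57.4)).tolist())
E
```

```text
4.7 [-0.726 -0.049  1.46   0.255  1.772 -1.918] [ 0.4836 -0.2402  0.361 ] [ 0.1  0.6 -0.6] 0.501 0.0
[0.1212, 0.0111, 0.1121, -0.1672, -0.2903, -0.0105]
```

Emit:
arm_command(deltas=[0.121,0.011,0.112,-0.167,-0.29,-0.01,0.5,0.121,0.011,0.112,-0.167,-0.29,-0.01,0.5,0.121,0.011,0.112,-0.167,-0.29,-0.01,0.5,0.121,0.011,0.112,-0.167,-0.29,-0.01,0.5])

```text
time_s: 5.1
eef_pos: [0.5105, -0.3691, 0.3351]
tcp_rot: [0.279, 0.96, 0.003, -0.002]
wrist_force: [0.1, 0.7, -0.2]
width: 0.505
grip_force: 0.0
```

```bash
python3 - <<'E'
from h import *
log();c=cam('wrist');a=snapshot('wrist');save('w2.png',a)
np.save('w2.npy',np.array([*c[2],*c[3]]));print(proj(c,[[.472,-.346,.17],[.472,-.346,.055]]))
M=R.from_rotvec(c[2]).as_matrix();print(-M.T@c[3],M[2])
E
```

```text
5.1 [-0.709  0.201  1.223  0.003  1.724 -1.714] [ 0.5105 -0.3691  0.3351] [ 0.1  0.7 -0.2] 0.505 0.0
[[273.64612092 139.61495621]
 [273.6476161  128.86007907]]
[ 0.43976483 -0.32540715  0.47897698] [ 0.27361756 -0.16893544 -0.94688661]
```

View pics/w2.png

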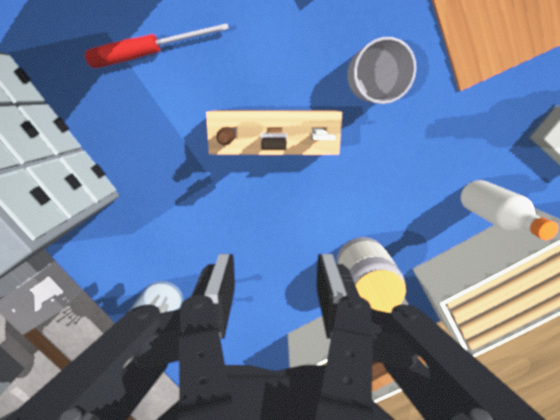

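```bash
python3 - <<'E'
from h import *
a=cv2.cvtColor(cv2.imread('pics/w2.png'),cv2.COLOR_BGR2RGB);hsv=cv2.cvtColor(a,cv2.COLOR_RGB2HSV)
c0=cam('wrist');w=np.load('w2.npy');c=(c0[0],c0[1],w[:3],w[3:])
def rect(m,x0,y0,x1,y1,z,n):
    mm=m.astype(np.uint8)*0;mm[y0:y1,x0:x1]=m[y0:y1,x0:x1];k=max(cv2.findContours(mm,0,1)[0],key=cv2.contourArea).reshape(-1,2)
    print(n,cv2.boundingRect(k),[np.round(v,1) for v in cv2.minAreaRect(ray(c,k,z)[:,:2].astype(np.float32)*1000)])
nb=~((hsv[...,0]>100)&(hsv[...,0]<130)&(hsv[...,1]>110))
rect((hsv[...,0]<28)&(hsv[...,1]>40)&(hsv[...,2]>100),200,105,348,160,.055,'block')
rect((hsv[...,2]<70),258,130,290,155,.17,'brist')
rect(nb,345,30,420,110,.056,'pot')
for n,p,z in(('can',[380,290],.13),('jar',[160,300],.12),('awl',[227,135],.109),('spr',[322,133],.103)):print(n,ray(c,p,z).round(3))
print(a[136:150:2,273].tolist())
E
```

```text
block (207, 110, 135, 45) [array([ 476.3, -348.4]), array([179.3,  58.2]), np.float64(57.8)]
brist (263, 139, 21, 3) [array([ 472. , -346.7]), array([19.7,  2. ]), np.float64(57.5)]
pot (347, 36, 70, 68) [array([ 483.6, -190.1]), array([89.3, 80.2]), np.float64(58.2)]
can [[ 0.717 -0.335  0.13 ]]
jar [[ 0.576 -0.598  0.12 ]]
awl [[ 0.444 -0.393  0.109]]
spr [[ 0.503 -0.298  0.103]]
[[178, 174, 181], [78, 72, 70], [71, 62, 51], [78, 67, 59], [83, 73, 62], [78, 66, 58], [74, 63, 52]]
```

```bash
python3 - <<'E'
from h import *
a=cv2.cvtColor(cv2.imread('pics/w2.png'),cv2.COLOR_BGR2RGB);hsv=cv2.cvtColor(a,cv2.COLOR_RGB2HSV)
c0=cam('wrist');w=np.load('w2.npy');c=(c0[0],c0[1],w[:3],w[3:])
m=(hsv[...,2]<100)&(np.indices(hsv.shape[:2])[1]>250)&(np.indices(hsv.shape[:2])[1]<295);m[:128]=0;m[158:]=0
k=max(cv2.findContours(m.astype(np.uint8),0,1)[0],key=cv2.contourArea).reshape(-1,2)
print(cv2.boundingRect(k),cv2.minAreaRect(ray(c,k,.17)[:,:2].astype(np.float32)*1000))
for al in(22,25,28,30):
  z=zdir(147.5,al)
  for h in(.25,.09):
    g=np.array([.475,-.348,h])
    print(al,h,[q.round(2) for q in iks(g+.0187*z,frame(z,[0,0,1]),10)])
E
```

```text
(262, 138, 23, 11) ((474.46051025390625, -348.33453369140625), (21.810192108154297, 9.808767318725586), 57.4827766418457)
22 0.25 []
22 0.09 [array([-0.67,  1.47,  0.23, -0.18,  2.62, -1.77])]
25 0.25 []
25 0.09 [array([-0.67,  1.39,  0.33, -0.16,  2.54, -1.75])]
28 0.25 [array([-0.67,  1.16,  0.4 , -0.19,  2.66, -1.79])]
28 0.09 [array([-0.67,  1.32,  0.42, -0.14,  2.47, -1.73])]
30 0.25 [array([-0.67,  1.12,  0.44, -0.18,  2.62, -1.77])]
30 0.09 [array([-0.67,  1.28,  0.47, -0.13,  2.43, -1.72])]
```

```bash
cat > g.py <<'E'
from h import *
z=zdir(147.5,28);ro=frame(z,[0,0,1])
G=lambda h:np.array([.4745,-.348,h])+.014*z
print(delta(G(.25),ro).tolist())
print('down .16 world', (ro.inv().apply([0,0,-.16])/.4).round(4))
E
python3 g.py
```

```text
[0.0017, 0.5141, 0.0027, 0.1316, -0.0076, 0.2324]
down .16 world [-0.3532  0.      0.1878]
```

Emit:
arm_command(deltas=[0,0.1,0,0.02,0,0.03,0.5,0,0.2,0,0.05,0,0.08,0.5,0,0.3,0,0.08,0,0.12,0.5,0,0.4,0,0.1,0,0.17,0.5,0.001,0.514,0.002,0.132,-0.007,0.232,0.5])

```text
time_s: 5.65
eef_pos: [0.4647, -0.3404, 0.2474]
tcp_rot: [0.258, 0.893, 0.105, -0.353]
wrist_force: [0.1, -0.9, -0.3]
width: 0.505
grip_force: 0.0
```

```bash
python3 -c "from h import *;log()"; python3 g.py
```

```text
5.65 [-0.675  0.819  0.742 -0.1    2.328 -1.724] [ 0.4647 -0.3404  0.2474] [ 0.1 -0.9 -0.3] 0.505 0.0
[0.0003, 0.157, 0.0027, -0.0068, -0.0029, 0.0073]
down .16 world [-0.3532  0.      0.1878]
```

Emit:
arm_command(deltas=[0,0.157,0.003,-0.007,-0.003,0.007,0.5,0,0.157,0.003,-0.007,-0.003,0.007,0.5,0,0.157,0.003,-0.007,-0.003,0.007,0.5,0,0.157,0.003,-0.007,-0.003,0.007,0.5])

```text
time_s: 6.05
eef_pos: [0.4629, -0.3411, 0.2363]
tcp_rot: [0.239, 0.821, 0.146, -0.498]
wrist_force: [-0.1, 0.3, 0.3]
width: 0.502
grip_force: 0.0
```

```bash
python3 -c "
from h import *
log();c=cam('wrist');save('w3.png',snapshot('wrist'));print(proj(c,[[.4745,-.348,.17],[.4745,-.348,.09]]))"; python3 g.py
```

```text
6.05 [-0.668  1.187  0.366 -0.195  2.67  -1.792] [ 0.4629 -0.3411  0.2363] [-0.1  0.3  0.3] 0.502 0.0
[[275.95467116 338.93787716]
 [275.5935546  372.81939547]]
[0.0006, -0.0006, -0.0002, 0.0074, 0.0013, -0.0053]
down .16 world [-0.3532  0.      0.1878]
```

View pics/w3.png

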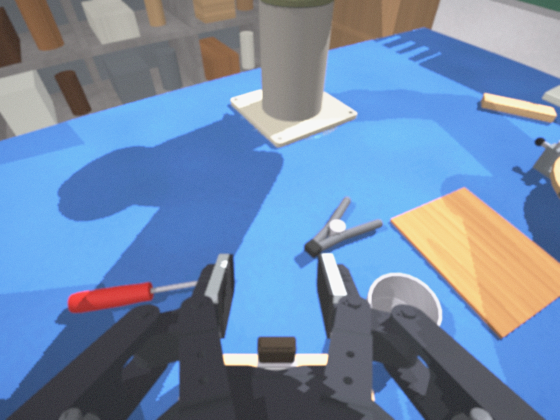

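Bristles at (276,345), centred between the jaws. I'll descend straight along the brush.

Emit:
arm_command(deltas=[0,0,0,-0.08,0.001,0.043,0.5,0,0,0,-0.16,0.001,0.085,0.5,0,0,0,-0.24,0.001,0.128,0.5,0,0,0,-0.32,0.001,0.17,0.5,0,0,0,-0.32,0.001,0.17,0.5])

```text
time_s: 6.6
eef_pos: [0.4628, -0.3409, 0.0948]
tcp_rot: [0.24, 0.822, 0.145, -0.495]
wrist_force: [-0.6, 0.8, -0.7]
width: 0.499
grip_force: 0.0
```

```bash
cat >> g.py <<'E'
s=log();print('to .09',delta(G(.09),ro).tolist())
E
python3 g.py
```

```text
[0.0008, -0.0005, -0.0003, 0.3268, 0.001, -0.1771]
down .16 world [-0.3532  0.      0.1878]
6.6 [-0.668  1.318  0.404 -0.146  2.495 -1.734] [ 0.4628 -0.3409  0.0948] [-0.6  0.8 -0.7] 0.499 0.0
to .09 [0.0008, -0.0005, -0.0003, -0.0266, 0.0009, 0.0104]
```

Emit:
arm_command(deltas=[0,0,0,-0.026,0.001,0.01,0.5,0,0,0,-0.026,0.001,0.01,0.7,0,0,0,-0.026,0.001,0.01,1,0,0,0,-0.026,0.001,0.01,1,0,0,0,-0.026,0.001,0.01,1], newtons=60)

```text
time_s: 7.1
eef_pos: [0.4655, -0.3428, 0.0881]
tcp_rot: [0.241, 0.823, 0.144, -0.493]
wrist_force: [1.8, -0.5, 8.2]
width: 0.219
grip_force: 60.0
```

Emit:
arm_command(deltas=[0,0,0,0,0,0,1,0,0,0,0,0,0,1])

```text
time_s: 7.3
eef_pos: [0.4655, -0.3427, 0.0881]
tcp_rot: [0.241, 0.823, 0.144, -0.493]
wrist_force: [1.9, -0.6, 7.7]
width: 0.216
grip_force: 60.0
```

```bash
python3 g.py; python3 - <<'E'
from h import *
s=env.sense();T=R.from_quat(s['tcp_rot']);print((T.inv().apply([0,0,.12])/.4).round(4))
E
```

```text
[0.0007, 0.0015, -0.0011, 0.3446, 0.0004, -0.1791]
down .16 world [-0.3532  0.      0.1878]
7.3 [-0.668  1.34   0.378 -0.146  2.495 -1.733] [ 0.4655 -0.3427  0.0881] [ 1.9 -0.6  7.7] 0.216 60.0
to .09 [0.0007, 0.0015, -0.0011, -0.008, 0.001, 0.0098]
[ 0.2644 -0.0004 -0.1417]
```

Emit:
arm_command(deltas=[0,0,0,0.05,0,-0.027,1,0,0,0,0.11,0,-0.059,1,0,0,0,0.18,0,-0.096,1,0,0,0,0.264,0,-0.142,1,0,0,0,0.264,0,-0.142,1])

```text
time_s: 7.8
eef_pos: [0.4668, -0.3434, 0.2127]
tcp_rot: [0.242, 0.825, 0.143, -0.49]
wrist_force: [-0.6, -1.4, -0.1]
width: 0.218
grip_force: 59.5
```

```bash
python3 - <<'E'
from h import *
log();save('w4.png',np.hstack([snapshot('wrist')[:,:300][210:],snapshot('scene')[130:340,60:360]]))
E
```

```text
7.8 [-0.668  1.204  0.37  -0.179  2.63  -1.772] [ 0.4668 -0.3434  0.2127] [-0.6 -1.4 -0.1] 0.218 59.5
```

View pics/w4.png

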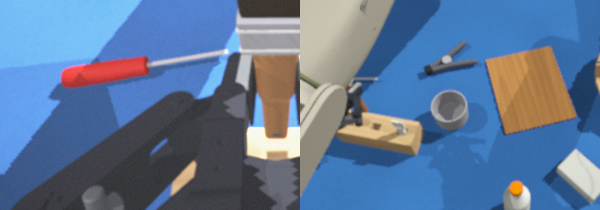

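Brush is out and held, with the awl and spreader still in the block. Now plan the dip.

```bash
cat >> h.py <<'E'
_T0=R.from_quat(np.array([.241,.823,.144,-.493])/np.linalg.norm([.241,.823,.144,-.493]))
UB=_T0.inv().apply([0,0,1.]);TB=_T0.inv().apply(np.array([.4745,-.348,.170])-[.4655,-.3427,.0881])
def pose(tip,az,p):  # TCP pose that brings the brush tip to tip, bristles down
    ro=frame(zdir(az,p),[0,0,-1.]); return np.array(tip)-ro.apply(TB),ro
E
python3 - <<'E'
from h import *
print(UB.round(3),TB.round(4)); print('tip in wrist px',proj(cam('wrist'),env.sense()['eef_pos']+R.from_quat(env.sense()['tcp_rot']).apply(TB)))
q0=env.sense()['joint_positions']
for nm,tip in(('pot',[.484,-.186,.042]),('knob',[.488,.287,.091]),):
  for az in(90,110,130,150,170,-170,-150):
    P,ro=pose(tip,az,0);q=iks(P,ro,10)
    print(nm,az,P.round(3),ro.apply(UB).round(2),[x.round(2) for x in q])
E
```

```text
[ 0.882 -0.001 -0.472] [ 0.0673  0.0003 -0.0479]
tip in wrist px [[277.32268055 156.84669288]]
pot 90 [ 0.484 -0.138  0.109] [ 0.   -0.47 -0.88] [array([-0.88,  1.01,  1.26,  0.91,  2.2 ,  2.22])]
pot 110 [ 0.468 -0.141  0.109] [ 0.16 -0.44 -0.88] [array([-0.75,  1.15,  1.01,  0.74,  2.41,  2.17])]
pot 130 [ 0.453 -0.149  0.109] [ 0.3  -0.36 -0.88] [array([-0.62,  1.27,  0.8 ,  0.49,  2.59,  2.  ])]
pot 150 [ 0.443 -0.162  0.109] [ 0.41 -0.24 -0.88] []
pot 170 [ 0.437 -0.177  0.109] [ 0.46 -0.08 -0.88] [array([-0.36,  1.33,  0.69, -0.4 ,  2.66,  1.21])]
pot -170 [ 0.437 -0.194  0.109] [ 0.46  0.08 -0.88] [array([-0.23,  1.26,  0.82, -0.72,  2.51,  0.96])]
pot -150 [ 0.442 -0.21   0.109] [ 0.41  0.24 -0.88] [array([-0.1 ,  1.14,  1.03, -0.91,  2.3 ,  0.86])]
knob 90 [0.488 0.335 0.158] [ 0.   -0.47 -0.88] [array([-0.17,  0.55,  1.92,  1.44,  1.67,  2.23])]
knob 110 [0.472 0.332 0.158] [ 0.16 -0.44 -0.88] [array([-0.1 ,  0.73,  1.62,  1.24,  1.89,  2.3 ])]
knob 130 [0.457 0.324 0.158] [ 0.3  -0.36 -0.88] [array([-0.01,  0.91,  1.32,  1.09,  2.11,  2.35])]
knob 150 [0.447 0.311 0.158] [ 0.41 -0.24 -0.88] [array([0.1 , 1.08, 1.02, 0.96, 2.35, 2.35])]
knob 170 [0.441 0.296 0.158] [ 0.46 -0.08 -0.88] [array([0.22, 1.24, 0.74, 0.81, 2.58, 2.29])]
knob -170 [0.441 0.279 0.158] [ 0.46  0.08 -0.88] []
knob -150 [0.446 0.263 0.158] [ 0.41  0.24 -0.88] []
```

```bash
cat >> h.py <<'E'
def qd(q): return delta(fk(q,PK),Rq(q)).tolist()
def chk(q):
    P=fk(q,PK);T=Rq(q);t=P+T.apply(TB);return P.round(3),t.round(3),(t-.16*T.apply(UB)).round(3)
E
python3 - <<'E'
from h import *
q0=env.sense()['joint_positions']
for az in(40,50,60):
  for h in(.042,.16):
    P,ro=pose([.484,-.186,h],az,0);print(az,h,[x.round(3) for x in iks(P,ro,12)])
P,ro=pose([.484,-.186,.20],50,0);q1=iks(P,ro,20)[0]
for s in np.linspace(0,1,11): print(s,(q0+s*(q1-q0)).round(2),*chk(q0+s*(q1-q0)))
E
```

```text
40 0.042 [array([-1.128,  0.641,  1.954,  1.351,  1.703,  2.103])]
40 0.16 [array([-1.128,  0.32 ,  2.055,  1.385,  1.747,  2.321])]
50 0.042 [array([-1.092,  0.714,  1.814,  1.244,  1.794,  2.148])]
50 0.16 [array([-1.092,  0.426,  1.908,  1.291,  1.852,  2.339])]
60 0.042 [array([-1.046,  0.788,  1.673,  1.15 ,  1.89 ,  2.182])]
60 0.16 [array([-1.046,  0.526,  1.762,  1.209,  1.956,  2.353])]
0.0 [-0.67  1.21  0.37 -0.18  2.63 -1.77] [ 0.466 -0.343  0.207] [ 0.475 -0.348  0.289] [ 0.475 -0.348  0.129]
0.1 [-0.71  1.12  0.53 -0.03  2.55 -1.35] [ 0.455 -0.331  0.194] [ 0.473 -0.325  0.274] [ 0.452 -0.352  0.118]
0.2 [-0.75  1.03  0.68  0.12  2.47 -0.93] [ 0.447 -0.311  0.185] [ 0.48  -0.299  0.26 ] [ 0.426 -0.341  0.115]
0.30000000000000004 [-0.8   0.95  0.84  0.27  2.4  -0.52] [ 0.443 -0.285  0.18 ] [ 0.492 -0.276  0.246] [ 0.402 -0.313  0.12 ]
0.4 [-0.84  0.86  0.99  0.42  2.32 -0.1 ] [ 0.444 -0.255  0.181] [ 0.507 -0.258  0.234] [ 0.383 -0.272  0.134]
0.5 [-0.88  0.77  1.15  0.57  2.25  0.32] [ 0.45  -0.224  0.188] [ 0.521 -0.246  0.223] [ 0.376 -0.222  0.159]
0.6000000000000001 [-0.92  0.69  1.3   0.72  2.17  0.74] [ 0.46  -0.195  0.2  ] [ 0.529 -0.239  0.212] [ 0.385 -0.171  0.193]
0.7000000000000001 [-0.96  0.6   1.46  0.87  2.1   1.16] [ 0.473 -0.172  0.215] [ 0.527 -0.233  0.203] [ 0.41  -0.128  0.234]
0.8 [-1.01  0.51  1.61  1.01  2.02  1.58] [ 0.489 -0.155  0.233] [ 0.517 -0.223  0.196] [ 0.449 -0.104  0.278]
0.9 [-1.05  0.42  1.77  1.16  1.95  2.  ] [ 0.503 -0.148  0.251] [ 0.501 -0.207  0.194] [ 0.493 -0.104  0.316]
1.0 [-1.09  0.34  1.92  1.31  1.87  2.41] [ 0.515 -0.15   0.267] [ 0.484 -0.186  0.2  ] [ 0.532 -0.128  0.341]
```

```bash
cat >> h.py <<'E'
def rel(Pa,Ta,Pb,Tb): return np.round(np.r_[(Ta.inv()*Tb).as_rotvec()/np.radians(120),Ta.inv().apply(Pb-Pa)/.4],3).tolist()
def chain(qs):
    s=env.sense();P,T=s['eef_pos'],R.from_quat(s['tcp_rot'])
    for q in qs:
        Pb,Tb=fk(q,PK),Rq(q);r=rel(P,T,Pb,Tb);print(r,'rot/row5',round(np.linalg.norm(r[:3])*24,1),'mm',round(np.linalg.norm(r[3:])*80,0),*chk(q));P,T=Pb,Tb
E
python3 - <<'E'
from h import *
q0=env.sense()['joint_positions']
P,ro=pose([.484,-.186,.15],50,0);q1=iks(P,ro,20)[0];np.save('q1.npy',q1)
chain([q0+s*(q1-q0)-[0,b,0,0,0,0] for s,b in((.15,.15),(.33,.2),(.5,.2),(.67,.15),(.84,.05),(1,0))])
E
```

```text
[-0.091, -0.061, 0.221, 0.136, 0.015, -0.043] rot/row5 5.9 mm 11.0 [ 0.46  -0.332  0.263] [ 0.477 -0.315  0.342] [ 0.457 -0.365  0.191]
[-0.105, 0.059, 0.281, 0.068, 0.044, 0.063] rot/row5 7.3 mm 8.0 [ 0.455 -0.291  0.263] [ 0.5   -0.276  0.331] [ 0.416 -0.325  0.203]
[-0.03, 0.13, 0.29, 0.083, 0.022, 0.098] rot/row5 7.7 mm 10.0 [ 0.461 -0.24   0.253] [ 0.528 -0.256  0.299] [ 0.393 -0.244  0.214]
[0.076, 0.135, 0.323, 0.066, -0.004, 0.118] rot/row5 8.6 mm 11.0 [ 0.476 -0.191  0.237] [ 0.537 -0.247  0.244] [ 0.407 -0.153  0.238]
[0.162, 0.064, 0.363, 0.041, 0.007, 0.106] rot/row5 9.7 mm 9.0 [ 0.496 -0.155  0.216] [ 0.515 -0.223  0.173] [ 0.465 -0.104  0.267]
[0.164, -0.018, 0.347, 0.019, -0.034, 0.031] rot/row5 9.2 mm 4.0 [ 0.515 -0.15   0.217] [ 0.484 -0.186  0.15 ] [ 0.532 -0.128  0.291]
```

Emit:
arm_command(deltas=[-0.018,-0.012,0.044,0.027,0.003,-0.009,1,-0.036,-0.024,0.088,0.054,0.006,-0.017,1,-0.055,-0.037,0.133,0.082,0.009,-0.026,1,-0.073,-0.049,0.177,0.109,0.012,-0.034,1,-0.091,-0.061,0.221,0.136,0.015,-0.043,1])

```text
time_s: 8.4
eef_pos: [0.4594, -0.3314, 0.2598]
tcp_rot: [0.479, 0.756, 0.089, -0.437]
wrist_force: [-0.2, 0.5, -0.1]
width: 0.223
grip_force: 59.5
```

Emit:
arm_command(deltas=[-0.021,0.012,0.056,0.014,0.009,0.013,1,-0.042,0.024,0.112,0.027,0.018,0.025,1,-0.063,0.035,0.169,0.041,0.026,0.038,1,-0.084,0.047,0.225,0.054,0.035,0.05,1,-0.105,0.059,0.281,0.068,0.044,0.063,1])

```text
time_s: 8.9
eef_pos: [0.4546, -0.2903, 0.2595]
tcp_rot: [0.715, 0.542, 0.069, -0.436]
wrist_force: [0.3, 0.7, -1.2]
width: 0.217
grip_force: 59.4
```

Emit:
arm_command(deltas=[-0.006,0.026,0.058,0.017,0.004,0.02,1,-0.012,0.052,0.116,0.033,0.009,0.039,1,-0.018,0.078,0.174,0.05,0.013,0.059,1,-0.024,0.104,0.232,0.066,0.018,0.078,1,-0.03,0.13,0.29,0.083,0.022,0.098,1])

```text
time_s: 9.4
eef_pos: [0.4605, -0.2393, 0.2497]
tcp_rot: [0.841, 0.239, 0.047, -0.483]
wrist_force: [0.5, -0.2, -1.5]
width: 0.221
grip_force: 59.4
```

```bash
python3 - <<'E'
from h import *
q0=log()['joint_positions']
q1=np.load('q1.npy')
chain([q0+s*(q1-q0)-[0,b,0,0,0,0] for s,b in((.3,.0),(.6,-.0),(.8,0),(1,0))])
E
```

```text
9.4 [-0.88   0.634  1.142  0.556  2.236  0.281] [ 0.4605 -0.2393  0.2497] [ 0.5 -0.2 -1.5] 0.221 59.4
[0.069, 0.119, 0.286, 0.052, 0.007, 0.117] rot/row5 7.6 mm 10.0 [ 0.473 -0.194  0.229] [ 0.536 -0.246  0.24 ] [ 0.402 -0.16   0.226]
[0.126, 0.075, 0.306, 0.038, -0.019, 0.085] rot/row5 8.1 mm 8.0 [ 0.491 -0.162  0.222] [ 0.523 -0.231  0.189] [ 0.449 -0.109  0.262]
[0.1, 0.012, 0.215, 0.015, -0.016, 0.036] rot/row5 5.7 mm 3.0 [ 0.504 -0.151  0.22 ] [ 0.504 -0.212  0.164] [ 0.492 -0.105  0.283]
[0.1, -0.023, 0.222, 0.014, -0.017, 0.016] rot/row5 5.9 mm 2.0 [ 0.515 -0.15   0.217] [ 0.484 -0.186  0.15 ] [ 0.532 -0.128  0.291]
```

Emit:
arm_command(deltas=[0.014,0.024,0.057,0.01,0.001,0.023,1,0.028,0.048,0.114,0.021,0.003,0.047,1,0.041,0.071,0.172,0.031,0.004,0.07,1,0.055,0.095,0.229,0.042,0.006,0.094,1,0.069,0.119,0.286,0.052,0.007,0.117,1])

```text
time_s: 9.9
eef_pos: [0.4729, -0.1939, 0.2293]
tcp_rot: [0.825, -0.077, -0.012, -0.56]
wrist_force: [-0.6, -0.6, -0.8]
width: 0.219
grip_force: 59.4
```

Emit:
arm_command(deltas=[0.025,0.015,0.061,0.008,-0.004,0.017,1,0.05,0.03,0.122,0.015,-0.008,0.034,1,0.076,0.045,0.184,0.023,-0.011,0.051,1,0.101,0.06,0.245,0.03,-0.015,0.068,1,0.126,0.075,0.306,0.038,-0.019,0.085,1])

```text
time_s: 10.4
eef_pos: [0.4911, -0.1615, 0.2222]
tcp_rot: [0.677, -0.376, -0.114, -0.622]
wrist_force: [-0.2, -0.2, -2.3]
width: 0.222
grip_force: 59.5
```

Emit:
arm_command(deltas=[0.033,0.004,0.072,0.005,-0.005,0.012,1,0.067,0.008,0.143,0.01,-0.011,0.024,1,0.1,0.012,0.215,0.015,-0.016,0.036,1,0.1,0.012,0.215,0.015,-0.016,0.036,1])

```text
time_s: 10.8
eef_pos: [0.5034, -0.15, 0.22]
tcp_rot: [-0.509, 0.535, 0.203, 0.643]
wrist_force: [0.9, 0.2, -0.7]
width: 0.218
grip_force: 59.5
```

```bash
python3 - <<'E'
from h import *
log()
P,ro=pose([.484,-.186,.15],50,0);print(delta(P,ro).tolist())
E
```

```text
10.8 [-1.049  0.488  1.751  1.141  1.928  1.914] [ 0.5034 -0.15    0.22  ] [ 0.9  0.2 -0.7] 0.218 59.5
[0.1008, -0.0211, 0.2207, 0.0158, -0.0199, 0.0154]
```

Emit:
arm_command(deltas=[0.034,-0.007,0.074,0.005,-0.007,0.005,1,0.067,-0.014,0.147,0.01,-0.013,0.01,1,0.101,-0.021,0.221,0.016,-0.02,0.015,1,0.101,-0.021,0.221,0.016,-0.02,0.015,1,0.101,-0.021,0.221,0.016,-0.02,0.015,1])

```text
time_s: 11.3
eef_pos: [0.515, -0.1501, 0.2179]
tcp_rot: [-0.301, 0.64, 0.298, 0.641]
wrist_force: [-0.1, -0.5, -0.8]
width: 0.218
grip_force: 59.5
```

```bash
python3 - <<'E'
from h import *
s=log();T=R.from_quat(s['tcp_rot']);t=s['eef_pos']+T.apply(TB);print(t)
o=[]
for n in('scene','wrist'):
    c=cam(n);im=snapshot(n);p=proj(c,[t,[.484,-.186,.056]]);print(n,p.round(1).tolist())
    x,y=int(p[0][0]),int(p[0][1]);x=np.clip(x,50,510);y=np.clip(y,50,370);print(x-50,y-50)
    o.append(cv2.resize(im[y-50:y+50,x-50:x+50],None,fx=4,fy=4,interpolation=cv2.INTER_CUBIC))
save('tip.png',np.hstack(o))
P,ro=pose([.484,-.186,.15],50,0);print(delta(P,ro).tolist())
E
```

```text
11.3 [-1.092  0.45   1.9    1.286  1.848  2.318] [ 0.515  -0.1501  0.2179] [-0.1 -0.5 -0.8] 0.218 59.5
[ 0.48424766 -0.18680048  0.15058171]
scene [[201.3, 212.9], [208.4, 234.6]]
151 162
wrist [[280.7, 150.7], [288.5, -238.1]]
230 100
[0.0014, -0.0005, 0.0049, 0.0037, 0.0031, 0.0019]
```

View pics/tip.png

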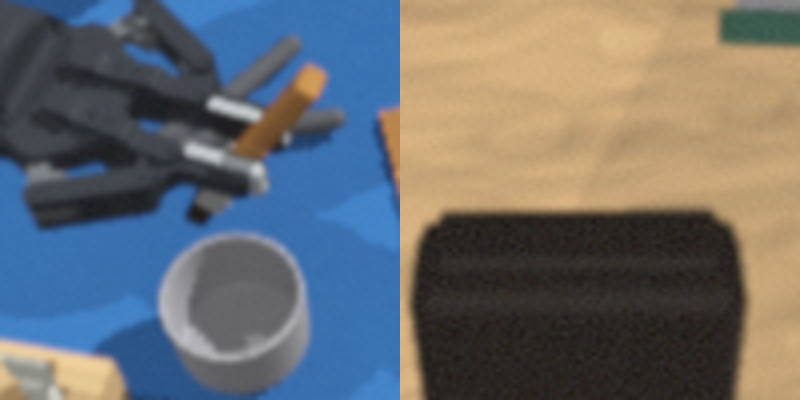

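Wrist view: bristle end centred at about column 275, row 160 (predicted 281, 151), so the grip is within a few mm. The handle is clear above the pot. Dip next.

Emit:
arm_command(deltas=[0,0,0,0.08,0,0,1,0,0,0,0.16,0,0,1,0,0,0,0.23,0,0,1,0,0,0,0.275,0,0,1,0,0,0,0.275,0,0,1])

```text
time_s: 11.9
eef_pos: [0.516, -0.1511, 0.1071]
tcp_rot: [-0.302, 0.639, 0.298, 0.641]
wrist_force: [-0.5, 0.1, -0.4]
width: 0.222
grip_force: 59.5
```

Emit:
arm_command(deltas=[0,0,0,0,0,0,1,0,0,0,0,0,0,1,0,0,0,0,0,0,1])

```text
time_s: 12.2
eef_pos: [0.5167, -0.1524, 0.1103]
tcp_rot: [-0.304, 0.639, 0.296, 0.642]
wrist_force: [-0.4, 0.2, -1.0]
width: 0.219
grip_force: 59.5
```

```bash
python3 - <<'E'
from h import *
s=log();T=R.from_quat(s['tcp_rot']);t=s['eef_pos']+T.apply(TB);print(t)
c=cam('wrist');im=snapshot('wrist')
for ds in(-.004,0,.004):
  for dx in(0,.003): print(ds,dx,proj(c,s['eef_pos']+T.apply(TB+ds*UB+dx*np.array([0,-1,0]))).round(1))
col=cv2.cvtColor(im,cv2.COLOR_RGB2GRAY)[130:200,270:282].mean(1);print(col.round(0).astype(int).tolist())
c=cam('scene');print(proj(c,[[.484,-.186,.056]]));save('dip.png',snapshot('scene'))
E
```

```text
12.2 [-1.091  0.716  1.804  1.243  1.796  2.143] [ 0.5167 -0.1524  0.1103] [-0.4  0.2 -1. ] 0.219 59.5
[ 0.48635169 -0.18958583  0.043146  ]
-0.004 0 [[278.1 162.6]]
-0.004 0.003 [[268.6 162.6]]
0 0 [[278.2 152.5]]
0 0.003 [[268.4 152.5]]
0.004 0 [[278.2 141.8]]
0.004 0.003 [[268.2 141.8]]
[113, 114, 114, 112, 114, 114, 113, 114, 113, 113, 114, 114, 113, 114, 113, 114, 113, 113, 113, 113, 113, 114, 113, 114, 113, 113, 113, 114, 114, 114, 114, 115, 116, 115, 116, 114, 113, 116, 115, 114, 113, 113, 113, 113, 113, 113, 112, 111, 111, 111, 111, 110, 112, 111, 111, 110, 111, 111, 112, 112, 111, 113, 112, 113, 112, 113, 113, 113, 114, 114]
[[208.41661656 234.64270268]]
```

```bash
python3 - <<'E'
from h import *
im=snapshot('wrist');save('w5.png',im);g=cv2.cvtColor(im,cv2.COLOR_RGB2GRAY)
print(g[::30,::40]); print(im[160,276],im[250,276],im[300,276]);log()
E
```

```text
[[ 94  96 106  67 115 103 109 115 112 102  99  97  90 107]
 [108 110 114 116 121 104 110 115 111 107 102  97  98 109]
 [ 96 112 118 119 121 105 113 114 108 106 103 122 143 151]
 [170 173 175 178 127 108 112 118 114 112 105  74  79  83]
 [172 176 181 183 123 108 114 116 114 106 113 146 137  84]
 [174 177 178 190 121 107 115 112 110 108 105 122  83  90]
 [177 174 169 216 123 116 115 110 111 115 105 100 151 140]
 [161 164 181 129 101 106 110 111 113 105 107 107 132 146]
 [175 174 171 184 194 154 115 115 109 111 232 124 121 122]
 [168 176 181 180 181 181  90 110  39 232 230 225 223 120]
 [177 170 171 174 172 187  39 109  37 224 227 228 226 226]
 [161 172 171 173  38  50  38 104  44  42  39 228 228 224]
 [159 163 168  36  35  40  39 168  39  58  59  35 228 222]
 [149 172  34  42  37  38  38  42  39  93  45  40  40 221]]
[114 110 115] [106 107 111] [141  99  68]
12.35 [-1.091  0.716  1.805  1.243  1.795  2.143] [ 0.5165 -0.1522  0.11  ] [-0.   1.   0.2] 0.22 59.5
```

Pot walls hide the bristles in the wrist view, with no contact force. I'll go 2–3 mm deeper, then withdraw.

Emit:
arm_command(deltas=[0,0,0,0.007,0,0,1,0,0,0,0.007,0,0,1,0,0,0,0.007,0,0,1,0,0,0,0.007,0,0,1])

```text
time_s: 12.75
eef_pos: [0.5164, -0.1519, 0.1064]
tcp_rot: [-0.303, 0.639, 0.296, 0.642]
wrist_force: [-0.3, 0.4, -0.3]
width: 0.219
grip_force: 59.5
```

Emit:
arm_command(deltas=[0,0,0,-0.08,0,0,1,0,0,0,-0.17,0,0,1,0,0,0,-0.27,0,0,1,0,0,0,-0.36,0,0,1,0,0,0,-0.4,0,0,1])

```text
time_s: 13.25
eef_pos: [0.5155, -0.1513, 0.2697]
tcp_rot: [-0.304, 0.639, 0.295, 0.642]
wrist_force: [-0.3, -0.8, -0.9]
width: 0.219
grip_force: 59.5
```

```bash
python3 - <<'E'
from h import *
s=log();T=R.from_quat(s['tcp_rot']);print(s['eef_pos']+T.apply(TB))
a=snapshot('scene');c=cam('scene');print(proj(c,[.484,-.186,.056]))
b=cv2.imread('pics/tip.png') # earlier pot crop: scene x0=151,y0=162 scale 4
old=cv2.cvtColor(cv2.resize(b[220:400,150:320],None,fx=.25,fy=.25,interpolation=cv2.INTER_AREA),cv2.COLOR_BGR2GRAY)
r=cv2.matchTemplate(cv2.cvtColor(a,cv2.COLOR_RGB2GRAY)[190:290,160:260],old,cv2.TM_CCOEFF_NORMED);print(cv2.minMaxLoc(r),'expect loc',(151+37.5-160,162+55-190))
K=[.488,.287,.15];P,ro=pose(K,100,0);q=iks(P,ro,15);print(q)
q1=q[0];np.save('q2.npy',q1);q0=s['joint_positions'];chain([q0+f*(q1-q0)-[0,b,0,0,0,0] for f,b in((.34,.05),(.67,.05),(1,0))])
E
```

```text
13.25 [-1.092  0.336  1.916  1.312  1.874  2.406] [ 0.5155 -0.1513  0.2697] [-0.3 -0.8 -0.9] 0.219 59.5
[ 0.48528231 -0.1885293   0.20249574]
[[208.41661656 234.64270268]]
(-0.3279924690723419, 0.9671453237533569, (18, 43), (28, 27)) expect loc (28.5, 27)
[array([-0.14036649,  0.50848162,  1.81489737,  1.35171922,  1.79884103,
        2.36382199])]
[-0.141, 0.003, -0.021, -0.008, 0.178, 0.37] rot/row5 3.4 mm 33.0 [0.556 0.007 0.273] [ 0.54  -0.039  0.207] [0.563 0.036 0.346]
[-0.137, -0.008, -0.0, 0.024, 0.187, 0.372] rot/row5 3.3 mm 33.0 [0.545 0.173 0.256] [0.543 0.124 0.19 ] [0.544 0.202 0.33 ]
[-0.137, -0.011, 0.024, 0.081, 0.212, 0.383] rot/row5 3.3 mm 36.0 [0.48  0.334 0.217] [0.488 0.287 0.15 ] [0.475 0.361 0.291]
```

Emit:
arm_command(deltas=[-0.028,0.001,-0.004,-0.002,0.036,0.074,1,-0.056,0.001,-0.008,-0.003,0.071,0.148,1,-0.085,0.002,-0.013,-0.005,0.107,0.222,1,-0.113,0.002,-0.017,-0.006,0.142,0.296,1,-0.141,0.003,-0.021,-0.008,0.178,0.37,1])

```text
time_s: 13.8
eef_pos: [0.5554, 0.0098, 0.2679]
tcp_rot: [-0.409, 0.584, 0.373, 0.594]
wrist_force: [0.4, -1.5, -0.5]
width: 0.221
grip_force: 59.5
```

Emit:
arm_command(deltas=[-0.027,-0.002,0,0.005,0.037,0.074,1,-0.055,-0.003,0,0.01,0.075,0.149,1,-0.082,-0.005,0,0.014,0.112,0.223,1,-0.11,-0.006,0,0.019,0.15,0.298,1,-0.137,-0.008,0,0.024,0.187,0.372,1])

```text
time_s: 14.3
eef_pos: [0.5446, 0.1756, 0.2519]
tcp_rot: [-0.487, 0.519, 0.456, 0.534]
wrist_force: [0.8, -0.0, -0.3]
width: 0.22
grip_force: 59.5
```

Emit:
arm_command(deltas=[-0.027,-0.002,0.005,0.016,0.042,0.077,1,-0.055,-0.004,0.01,0.032,0.085,0.153,1,-0.082,-0.007,0.014,0.049,0.127,0.23,1,-0.137,-0.011,0.024,0.081,0.212,0.383,1,-0.137,-0.011,0.024,0.081,0.212,0.383,1])

```text
time_s: 14.8
eef_pos: [0.478, 0.3382, 0.2124]
tcp_rot: [-0.54, 0.454, 0.546, 0.452]
wrist_force: [-0.0, 0.1, -0.2]
width: 0.219
grip_force: 59.4
```

```bash
python3 - <<'E'
from h import *
s=log();T=R.from_quat(s['tcp_rot']);t=s['eef_pos']+T.apply(TB);print(t,T.as_matrix()[:,0].round(3))
P,ro=pose([.488,.287,.15],100,0);print(delta(P,ro).tolist())
o=[]
for n in('top','wrist'):
    c=cam(n);im=snapshot(n);p=proj(c,[t,[.488,.287,.092],t-.003*T.apply(UB)]);print(n,p.round(1).tolist());x,y=p[1] if n=='top' else p[0]
    w=40 if n=='top' else 100;x=int(np.clip(x,w,559-w));y=int(np.clip(y,w,419-w));print(x-w,y-w)
    o.append(cv2.resize(im[y-w:y+w,x-w:x+w],(400,400),interpolation=cv2.INTER_CUBIC))
save('dab.png',np.hstack(o))
E
```

```text
14.8 [-0.132  0.522  1.812  1.353  1.798  2.362] [0.478  0.3382 0.2124] [-0.   0.1 -0.2] 0.219 59.4
[0.4856591  0.29116685 0.14498085] [-0.008  0.002 -1.   ]
[0.0029, 0.0017, -0.0037, -0.0122, -0.0032, -0.0107]
top [[165.3, 224.6], [170.9, 226.0], [164.6, 224.5]]
130 185
wrist [[271.4, 156.4], [262.0, -56.1], [271.5, 164.0]]
171 56
```

View pics/dab.png

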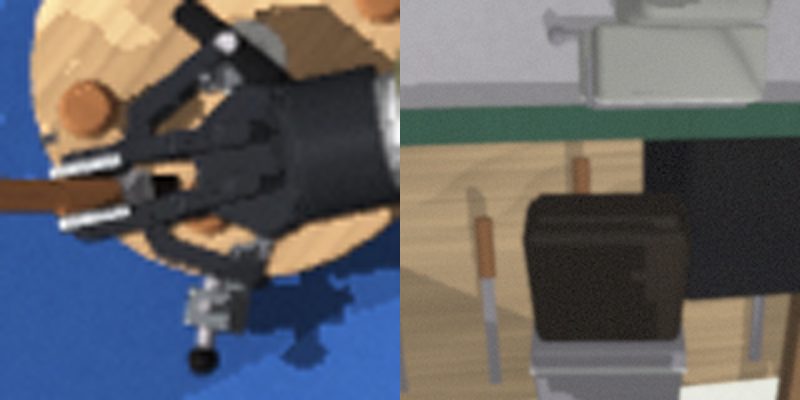

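```bash
python3 - <<'E'
from h import *
s=log();T=R.from_quat(s['tcp_rot']);t=s['eef_pos']+T.apply(TB);u=T.apply(UB)
c=cam('top')
g=t-.0765*u
print('ferr',proj(c,t-.039*u),'brist mid',proj(c,t-.014*u),'grip',proj(c,g), 'fingers pads', proj(c,[s['eef_pos']+T.apply([0,.015*k,-.012]) for k in(-1,1)]).round(1).tolist())
w=cam('wrist')
for ds in(-.002,-.003):
  for dy in(0,.001,.002): print(ds,dy,proj(w,t+ds*u+T.apply([0,dy,0])).round(1))
E
```

```text
14.9 [-0.134  0.52   1.816  1.354  1.797  2.361] [0.4769 0.3379 0.2122] [-1.2 -0.3 -0.8] 0.219 59.4
ferr [[155.78441713 224.73550182]] brist mid [[162.01545826 224.91957494]] grip [[146.04236413 224.44757064]] fingers pads [[145.2, 218.7], [147.1, 229.9]]
-0.002 0 [[276.4 157.5]]
-0.002 0.001 [[279.6 157.5]]
-0.002 0.002 [[282.8 157.5]]
-0.003 0 [[276.4 160. ]]
-0.003 0.001 [[279.6 160. ]]
-0.003 0.002 [[282.7 160. ]]
```

Top view: fingers and brush are over the pull, bristles about (163,222). The wrist view agrees with the model within about 2 mm. I'll go down to just above the pull.

Emit:
arm_command(deltas=[0,0,0,0.04,-0.004,-0.008,1,0,0,0,0.08,-0.004,-0.008,1,0,0,0,0.115,-0.004,-0.008,1,0,0,0,0.115,-0.004,-0.008,1,0,0,0,0.115,-0.004,-0.008,1])

```text
time_s: 15.4
eef_pos: [0.4817, 0.332, 0.1684]
tcp_rot: [-0.539, 0.456, 0.544, 0.454]
wrist_force: [-0.2, 0.1, -1.1]
width: 0.217
grip_force: 59.4
```

```bash
cat > t.py <<'E'
from h import *
s=log();T=R.from_quat(s['tcp_rot']);t=s['eef_pos']+T.apply(TB);print(t)
F=[]
for i in range(3): snapshot('scene');F.append(env.sense()['wrist_force'])
print(np.mean(F,0).round(2))
E
python3 t.py
```

```text
15.4 [-0.144  0.624  1.778  1.335  1.786  2.291] [0.4817 0.332  0.1684] [-0.2  0.1 -1.1] 0.217 59.4
[0.48921226 0.2849668  0.10098646]
[ 0.21  0.07 -0.37]
```

Emit:
arm_command(deltas=[0,0,0,0.012,0,0.003,1,0,0,0,0.018,0,0.003,1,0,0,0,0.02,0,0.003,1])

```text
time_s: 15.85
eef_pos: [0.4811, 0.3338, 0.1602]
tcp_rot: [-0.54, 0.455, 0.544, 0.454]
wrist_force: [-0.0, 0.1, -0.8]
width: 0.22
grip_force: 59.4
```

```bash
python3 t.py
```

```text
15.85 [-0.141  0.642  1.773  1.334  1.781  2.278] [0.4811 0.3338 0.1602] [-0.   0.1 -0.8] 0.22 59.4
[0.48863702 0.28678836 0.09280126]
[ 0.02  0.24 -0.4 ]
```

Emit:
arm_command(deltas=[0,0,0,0.006,0,0,1,0,0,0,0.006,0,0,1,0,0,0,0.006,0,0,1])

```text
time_s: 16.3
eef_pos: [0.4813, 0.3337, 0.1582]
tcp_rot: [-0.54, 0.455, 0.544, 0.454]
wrist_force: [0.8, -0.5, 0.6]
width: 0.215
grip_force: 59.5
```

```bash
python3 t.py
```

```text
16.3 [-0.141  0.647  1.771  1.333  1.78   2.274] [0.4813 0.3337 0.1582] [ 0.8 -0.5  0.6] 0.215 59.5
[0.4889303  0.28670287 0.09072136]
[0.08 0.24 0.18]
```

Emit:
arm_command(deltas=[0,0,0,0.005,0,0,1,0,0,0,0.005,0,0,1,0,0,0,0.005,0,0,1])

```text
time_s: 16.75
eef_pos: [0.4813, 0.3337, 0.1561]
tcp_rot: [-0.54, 0.455, 0.544, 0.454]
wrist_force: [0.5, -0.0, 0.9]
width: 0.22
grip_force: 59.5
```

```bash
python3 t.py
```

```text
16.75 [-0.141  0.652  1.769  1.333  1.779  2.271] [0.4813 0.3337 0.1561] [ 0.5 -0.   0.9] 0.22 59.5
[0.48890703 0.28668638 0.08869779]
[ 0.19 -0.33  0.8 ]
```

Force rises linearly to about 1.2 N: a light dab. Lift and plan the lay-down.

Emit:
arm_command(deltas=[0,0,0,-0.03,0,0,1,0,0,0,-0.1,0,0,1,0,0,0,-0.2,0,0,1,0,0,0,-0.3,0,0,1,0,0,0,-0.36,0,0,1])

```text
time_s: 17.4
eef_pos: [0.4821, 0.3334, 0.3037]
tcp_rot: [-0.541, 0.454, 0.543, 0.455]
wrist_force: [-0.1, 0.1, -0.3]
width: 0.22
grip_force: 59.5
```

```bash
cat >> h.py <<'E'
def lay(az,d,h,mid=(.479,.0096)):  # brush on the board: u at azimuth az, bristles raised d deg, grip axis at height h
    a=np.radians(az);e=np.radians(d);uh=np.array([np.cos(a),np.sin(a),0]);up=np.array([0,0,1.])
    u=np.cos(e)*uh+np.sin(e)*up;n=-np.sin(e)*uh+np.cos(e)*up
    z=UB[2]*u-UB[0]*n;ro=frame(z,u)
    mp=np.array([mid[0],mid[1],h])  # brush middle (80 mm from tip)
    return mp-ro.apply(TB-.08*UB),ro
E
python3 - <<'E'
from h import *
s=log();q0=s['joint_positions'];print((s['eef_pos']+R.from_quat(s['tcp_rot']).apply(TB)).round(3))
for az in(173.3,-6.7,83.3,-96.7):
  for h in(.12,.023):
    P,ro=lay(az,6,h);print(az,h,P.round(3),ro.as_matrix()[:,2].round(2),(ro.apply(UB)).round(2),[x.round(2) for x in iks(P,ro,15)])
E
```

```text
17.4 [-0.141  0.337  1.835  1.391  1.832  2.519] [0.4821 0.3334 0.3037] [-0.1  0.1 -0.3] 0.22 59.5
[0.49  0.286 0.236]
173.3 0.12 [0.48  0.009 0.109] [ 0.37 -0.04 -0.93] [-0.99  0.12  0.1 ] [array([-0.08, -0.52,  2.33, -0.02,  0.94, -1.52])]
173.3 0.023 [0.48  0.009 0.012] [ 0.37 -0.04 -0.93] [-0.99  0.12  0.1 ] [array([-0.08, -0.32,  2.39, -0.02,  0.69, -1.51])]
-6.7 0.12 [0.478 0.01  0.109] [-0.37  0.04 -0.93] [ 0.99 -0.12  0.1 ] [array([-0.09,  0.28,  1.59,  0.01,  1.65,  1.59])]
-6.7 0.023 [0.478 0.01  0.012] [-0.37  0.04 -0.93] [ 0.99 -0.12  0.1 ] [array([-0.09,  0.41,  1.63,  0.01,  1.49,  1.59])]
83.3 0.12 [0.479 0.009 0.109] [-0.04 -0.37 -0.93] [0.12 0.99 0.1 ] [array([ 0.19,  0.03,  1.88, -0.38,  1.37,  0.4 ])]
83.3 0.023 [0.479 0.009 0.012] [-0.04 -0.37 -0.93] [0.12 0.99 0.1 ] [array([ 0.19,  0.18,  1.92, -0.4 ,  1.19,  0.48])]
-96.7 0.12 [0.479 0.01  0.109] [ 0.04  0.37 -0.93] [-0.12 -0.99  0.1 ] []
-96.7 0.023 [0.479 0.01  0.012] [ 0.04  0.37 -0.93] [-0.12 -0.99  0.1 ] []
```

```bash
python3 - <<'E'
from h import *
q0=env.sense()['joint_positions'];P,ro=lay(-6.7,6,.16);q1=iks(P,ro,15)[0]
chain([q0+f*(q1-q0) for f in(.34,.67,1)])
E
```

```text
[-0.141, 0.193, -0.148, 0.241, 0.12, -0.111] rot/row5 6.7 mm 23.0 [0.442 0.281 0.207] [0.487 0.224 0.169] [0.402 0.324 0.26 ]
[-0.173, 0.155, -0.139, 0.212, 0.179, -0.177] rot/row5 6.5 mm 26.0 [0.442 0.165 0.146] [0.513 0.121 0.141] [0.376 0.199 0.17 ]
[-0.205, 0.109, -0.126, 0.174, 0.269, -0.234] rot/row5 6.3 mm 32.0 [0.478 0.01  0.149] [0.558 0.    0.168] [0.4   0.019 0.152]
```

Emit:
arm_command(deltas=[-0.028,0.039,-0.03,0.048,0.024,-0.022,1,-0.056,0.077,-0.059,0.096,0.048,-0.044,1,-0.085,0.116,-0.089,0.145,0.072,-0.067,1,-0.113,0.154,-0.118,0.193,0.096,-0.089,1,-0.141,0.193,-0.148,0.241,0.12,-0.111,1])

```text
time_s: 17.9
eef_pos: [0.4418, 0.2808, 0.2036]
tcp_rot: [0.762, -0.364, -0.408, -0.347]
wrist_force: [0.7, -0.5, -0.0]
width: 0.222
grip_force: 59.4
```

Emit:
arm_command(deltas=[-0.035,0.031,-0.028,0.042,0.036,-0.035,1,-0.069,0.062,-0.056,0.085,0.072,-0.071,1,-0.104,0.093,-0.083,0.127,0.107,-0.106,1,-0.138,0.124,-0.111,0.17,0.143,-0.142,1,-0.173,0.155,-0.139,0.212,0.179,-0.177,1])

```text
time_s: 18.4
eef_pos: [0.442, 0.1638, 0.143]
tcp_rot: [0.911, -0.222, -0.285, -0.198]
wrist_force: [-1.1, 0.4, -2.2]
width: 0.223
grip_force: 59.3
```

Emit:
arm_command(deltas=[-0.041,0.022,-0.025,0.035,0.054,-0.047,1,-0.082,0.044,-0.05,0.07,0.108,-0.094,1,-0.123,0.065,-0.076,0.104,0.161,-0.14,1,-0.164,0.087,-0.101,0.139,0.215,-0.187,1,-0.205,0.109,-0.126,0.174,0.269,-0.234,1])

```text
time_s: 18.9
eef_pos: [0.4779, 0.0092, 0.1468]
tcp_rot: [0.979, -0.057, -0.193, -0.009]
wrist_force: [0.9, 0.1, -1.4]
width: 0.221
grip_force: 59.3
```

```bash
cat > l.py <<'E'
from h import *
log()
for h in(.16,.05,.027,.023):
    P,ro=lay(-6.7,6,h);print(h,P.round(4),delta(P,ro).tolist())
E
python3 l.py
```

```text
18.9 [-0.092  0.249  1.562  0.005  1.72   1.595] [0.4779 0.0092 0.1468] [ 0.9  0.1 -1.4] 0.221 59.3
0.16 [0.4783 0.0101 0.1494] [0.0021, 0.0014, -0.0, -0.002, -0.0022, -0.0063]
0.05 [0.4783 0.0101 0.0394] [0.0021, 0.0014, -0.0, 0.1025, -0.0034, 0.2481]
0.027 [0.4783 0.0101 0.0164] [0.0021, 0.0014, -0.0, 0.1244, -0.0036, 0.3013]
0.023 [0.4783 0.0101 0.0124] [0.0021, 0.0014, -0.0, 0.1282, -0.0036, 0.3105]
```

Emit:
arm_command(deltas=[0,0,0,0.034,-0.001,0.083,1,0,0,0,0.068,-0.002,0.165,1,0,0,0,0.1,-0.003,0.245,1,0,0,0,0.115,-0.003,0.28,1,0,0,0,0.115,-0.003,0.28,1])

```text
time_s: 19.4
eef_pos: [0.4751, 0.0117, 0.0231]
tcp_rot: [0.979, -0.058, -0.197, -0.011]
wrist_force: [-0.1, 0.1, -0.5]
width: 0.221
grip_force: 59.4
```

```bash
python3 l.py
```

```text
19.4 [-0.09   0.399  1.628  0.009  1.512  1.597] [0.4751 0.0117 0.0231] [-0.1  0.1 -0.5] 0.221 59.4
0.16 [0.4783 0.0101 0.1494] [0.0005, 0.0049, -0.0009, -0.1144, 0.0036, -0.2945]
0.05 [0.4783 0.0101 0.0394] [0.0005, 0.0049, -0.0009, -0.008, 0.0031, -0.0409]
0.027 [0.4783 0.0101 0.0164] [0.0005, 0.0049, -0.0009, 0.0142, 0.003, 0.0122]
0.023 [0.4783 0.0101 0.0124] [0.0005, 0.0049, -0.0009, 0.0181, 0.003, 0.0214]
```

Emit:
arm_command(deltas=[0,0,0,0.003,0,0.008,1,0,0,0,0.007,0,0.016,1,0,0,0,0.007,0,0.016,1])

```text
time_s: 19.7
eef_pos: [0.4784, 0.0113, 0.0188]
tcp_rot: [0.979, -0.058, -0.194, -0.011]
wrist_force: [-0.0, -0.1, -0.4]
width: 0.221
grip_force: 59.4
```

```bash
python3 l.py | head -1
```

```text
19.7 [-0.09   0.406  1.625  0.009  1.501  1.596] [0.4784 0.0113 0.0188] [-0.  -0.1 -0.4] 0.221 59.4
```

Emit:
arm_command(deltas=[0,0,0,0.003,0,0.007,1,0,0,0,0.003,0,0.007,1,0,0,0,0.003,0,0.007,1])

```text
time_s: 20.0
eef_pos: [0.4775, 0.0113, 0.0149]
tcp_rot: [0.979, -0.058, -0.195, -0.011]
wrist_force: [-0.5, 0.6, -0.9]
width: 0.221
grip_force: 59.4
```

```bash
python3 l.py | head -1
```

```text
20.0 [-0.091  0.412  1.627  0.009  1.495  1.596] [0.4775 0.0113 0.0149] [-0.5  0.6 -0.9] 0.221 59.4
```

Emit:
arm_command(deltas=[0,0,0,0.003,0,0.007,1,0,0,0,0.003,0,0.007,1,0,0,0,0.003,0,0.007,1])

```text
time_s: 20.3
eef_pos: [0.4773, 0.0113, 0.0115]
tcp_rot: [0.979, -0.058, -0.195, -0.011]
wrist_force: [0.4, 0.4, -0.4]
width: 0.219
grip_force: 59.4
```

```bash
python3 l.py | head -1
```

```text
20.3 [-0.091  0.417  1.627  0.009  1.49   1.596] [0.4773 0.0113 0.0115] [ 0.4  0.4 -0.4] 0.219 59.4
```

Emit:
arm_command(deltas=[0,0,0,0,0,0,0.7,0,0,0,0,0,0,0.5,0,0,0,0,0,0,0.4,0,0,0,0,0,0,0.4,0,0,0,0,0,0,0.4])

```text
time_s: 20.8
eef_pos: [0.4775, 0.0114, 0.0117]
tcp_rot: [0.979, -0.058, -0.195, -0.011]
wrist_force: [0.3, 1.4, 0.7]
width: 0.603
grip_force: 0.0
```

Emit:
arm_command(deltas=[0,0,0,0,0,-0.05,0.4,0,0,0,0,0,-0.12,0.4,0,0,0,0,0,-0.24,0.4,0,0,0,0,0,-0.36,0.4,0,0,0,0,0,-0.48,0.4])

```text
time_s: 21.3
eef_pos: [0.5507, 0.003, 0.1908]
tcp_rot: [0.979, -0.058, -0.195, -0.011]
wrist_force: [0.5, 0.9, -0.1]
width: 0.6
grip_force: 0.0
```

```bash
python3 - <<'E'
from h import *
log();a=snapshot('scene');b=snapshot('top');w=snapshot('wrist')
r=lambda i,W,H:cv2.resize(i,(W,H),interpolation=cv2.INTER_AREA)
save('fin.png',np.vstack([np.hstack([r(a[90:300,60:480],400,300),r(b[130:270,110:430],400,300)]),np.hstack([r(w,400,300),r(a[160:270,230:350],400,300)])]))
E
```

```text
21.3 [-0.093  0.406  1.288  0.008  1.84   1.596] [0.5507 0.003  0.1908] [ 0.5  0.9 -0.1] 0.6 0.0
```

View pics/fin.png

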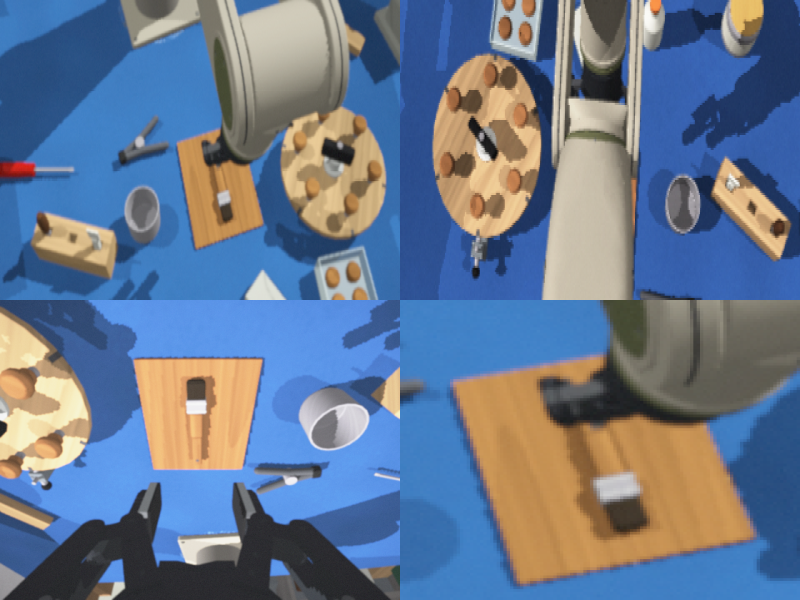

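The final picture shows the brush flat in the middle of the board, the pot upright in its place, the awl and spreader in the block, and a pull at the plunger. The gripper is clear, so I'll hand in.

```bash
python3 -c "from cell import env; print(env.sign_off())"
```

```text
the job is handed in; nothing more can be done
None
```

The job is done and handed in at about 21 s: turntable one click on, brush dipped (about half its bristles, by the arm model), dabbed at about 1.2 N and lying flat on the board, with the pot, awl and spreader in place.

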